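# Latch the tool case

### The job

The tool case on the bench stands on its hinge edge with its lid held ajar by the seal. Pinching its tab lightly, hook the latch's wire loop under the keeper's lip by feel: draw it back only until it just seats, without dragging the lid in, and let go so that it stays hooked. Then press the lever gently down until it snaps over centre and lies flat, leaving the other things on the bench alone.

Things in the scene. Friction and masses are not known exactly. Their poses are not given: they have to be found in the camera images.
- case: black tool case standing on its hinge edge, fixed to the bench: 260 mm wide (y), body from x -95 to +18 mm, lid from x +22 to +78 mm, flat top at z = 120 mm. Origin on the bench straight under the lever's pivot; z up; x across the seam, from the lever side to the keeper on the lid. The latch lies on top, in the plane y = 0, and moves only in that plane.
- pivot (a point): fixed axis (along y) of the lever, 16 mm above the case's top, at x = y = 0 of the case. Axes as the case's.
- lever (a joint): angle of the steel lever about the pivot: 0 = flat over the case towards -x (its stop, where it must end), 1.57 = upright, more leans to the keeper (+x); limit 2.6. Stiff: stays where left. With the loop seated it stands at about 0.75 to 1.7; pressed down it needs up to 4 to 14 N at its end, goes over centre at 0.17 and snaps down to 0 by itself.
- lever_end (a point): point to press: middle of the lever's upper face, 65 mm from the pivot along the lever and 7.5 mm above the pivot when flat (the face is 22 mm wide, from 12 to 76 mm from the pivot, the last 10 mm turned up by 4 mm; plate 4 mm thick). x, z axes turn with the lever.
- loop_bar (a point): middle of the loop's cross bar, 5 mm round, along y, 66 mm from the pin; it hooks under the keeper's lip. Axes as the loop's.
- loop_tab (a point): middle of the pull tab at the loop's end: block 30 mm long (loop's x), 24 mm wide (y), 8 mm thick, 26 mm beyond the bar and 18 mm above the bar in the loop's axes. Thin steel: pinch it lightly (10 to 25 N) across the 24 mm, from above; it can pivot between the pads.
- keeper_seat (a point): nominal middle of the seated bar, 16 mm above the lid's top; moves and tilts with the lid. The keeper is screwed through slots: it really sits up to 4 mm nearer or farther in x than shown, so feel for it. It is a 14 mm wide steel hook, open away from the lever (+x): post, leaning back by 17 deg, its far face 2.5 mm before the seat, and lip 3 mm above it.
- keeper_lip (a point): nominal outer top edge of the keeper's lip, 5.5 mm beyond the seat and 6 mm above it (same 4 mm doubt in x). Lip 3 mm thick, its last 1.5 mm turned down 2 mm more. The bar's middle goes down at least 8.5 mm beyond the true seat, to 3 to 8 mm below it, then back under the lip to the post; drawn on the leaning post it rides up behind the turned-down edge.
- lid (a joint): lid angle about its hinge at the bottom edge: 0 = shut, 0.092 = held ajar (12 mm at the top) by the soft seal, which gives 1 mm for each 10 N of pull on the keeper: the lid is to be drawn in by the lever, not by pulling on the tab. Latched, it ends between 0.005 and 0.078.
- spray_can: bystander: upright aerosol can, 60 mm across, 150 mm tall, origin under its foot. Leave it.
- flange: bystander: steel pipe flange lying flat, 90 mm across, 30 mm tall. Leave it.
- spanner: bystander: 180 mm spanner lying on the bench. Leave it.
- pipe_stub: bystander: steel pipe stub lying down, 44 mm across, 100 mm long. Leave it.
- loop: wire loop, 34 mm wide, of 5 mm wire. Origin on its pin on the lever, which is 16 mm from the pivot: x = -16 cos(lever - 0.175), z = 16 sin(lever - 0.175) mm from the pivot in case axes. Its x axis runs from pin to bar, z to its upper side. A light spring (about 1 N at the bar) lifts it to a slope of 2.3 - lever above level: let go before the bar is under the lip, it springs up.

How it is judged:
By the outcome, as a careful person would: the job done as asked, in the order asked, and still so for the second after the job is handed in, with the robot touching nothing.
It also fails if it takes over 64 s, if anything falls off the work surface, if the arm or the gripper's body presses on something with over 40 N, if the wrist force passes 120 N, or if a joint passes its speed limit or range.

### The arm

A 7-joint arm with a two-finger parallel gripper is mounted at the origin on the work surface. World frame = base frame: x ahead of the robot, y to its left, z up, the work surface at z = 0. Lengths are in m, angles in degrees, forces in N, time in s.
With the tool pointing down it reaches from about 0.35 to 0.9 m from the base axis. Payload 7.2 kg.
Tool frame: the origin (TCP) lies midway between the tips of the shut fingers; the grasp point (between the pads) lies 19 mm behind it (bot.grasp_offset is the distance from the TCP to the grasp point, in m); z points along the fingers, y is the line along which they close (so a half turn about z gives the same grasp; the last joint's range is limited). The gripper opens to 85 mm and grips with 20 to 120 N. Pads are 22 mm wide; open, the fingers measure 114 mm over their backs; the gripper's body (76 mm by 85 mm) begins 54 mm behind the grasp point. The pads swing forward as they close: fully open they stand 13 mm farther back than shut.
Start: joints at [-74.782, 23.554, -0.728, 91.456, 0.321, 64.991, -4.71], TCP at [0.205, 0.591, 0.205] pointing down, gripper open.
Joint ranges: [-169.25, 169.25], [-16.82, 113.86], [-84.01, 82.57], [7.8, 145.47], [-59.2, 239.2], [7.22, 106.19], [-163.78, 163.78]. Speed limits (degrees/s): [136.94, 136.94, 172.46, 172.46, 180, 180, 180].

### API

Orientations are given as [roll, pitch, yaw] about the fixed x, y, z axes, in that order (R = Rz(yaw) Ry(pitch) Rx(roll)).
In Python, from cell import get_state, get_image, bot, spotter gives the robot as it stands.
- The arm moves only by the tool jog_arm, never from a script. Its argument "rows" is a list of rows, each a list of 2 entries, a list of its own where there are three numbers: the shift along the tool's x, y, z in m, then the turn, a rotation vector about the tool's x, y, z in rad. A call has exactly 5 rows; each row is the pose to reach, as a shift and turn from the pose commanded when the call began, along the tool's axes at that moment; what a row does not reach only later rows make up. A row lasts 1/8 s, in which the tool goes at most 62.5 mm and 10.7 degrees, less where a joint would pass 70% of its speed; a pose out of reach is approached as far as the arm can. A call with a gripper value outside its range is refused whole. "grip" is the closure, from 0 (fully open) to 1 (shut), set as the call begins (left out, the last holds). The fingers move at their own pace and stop on an object; "force" is the grip in N (left out, the last holds). Time passes only in rows, so rows that repeat a pose let the fingers close, or fill a call up. It gives the time, the measured TCP pose, the force, the opening and the grip force at its end, in the units of the state.
- get_state(): the state, without advancing time (a new reading comes with each control period).
- get_image(name): name is "scene" or "top"; returns a dict with "frame" (420x560x3 uint8, red, green, blue), "fx", "fy", "cx", "cy" (pixels), "rvec" (rotation vector, rad) and "tvec" (3), from world to camera coordinates, as OpenCV has them. Camera axes: x right, y down, z forward; pixel columns grow to the right and rows downward; lengths in m; the calibration is good to about 2 mm. A picture is of the moment at which its call begins. There is no depth.
- bot.sign_off(): hands the job in; it is judged then, once.
Trained networks look in a picture, given as the dict that the camera call returned (one of the last four; its "shot" number tells which), for a name from the list of things; names that differ only in an ending like _2 or _b are one class to them, and where a whole thing is asked for, a point or a joint stands for the part that bears it (a point fixed in the world has none). Each returns a list of dicts, best first, with "p" (0 to 1); they miss things now and then, are a little off and sometimes report something else, mostly with a low value. They report only what shows in the picture. A call takes as long as a camera call.
- spotter.masks_of(picture, query): "region" (420x560 bool, what is visible of it) and "rect" ([left, top, right, bottom] in pixels, round what is visible of it).
The state is a dict: "time_s": time; "joints": joint angles; "joint_vel": joint speeds; "effort": joint torques, N m; "eef_pos": TCP position; "orientation": TCP orientation; "force": force on the tool from outside, world axes, zero at the start; "torque": the same for the moment, N m; "grip_width": finger opening in m; "grip_force": force on a finger pad.
Only numpy, scipy, OpenCV 4.12 (cv2) and the standard library are available. Lean on these libraries where they do the work, as an engineer would, in place of code of your own. Each camera call takes 0.05 s, during which the arm holds its last target. There are 200 camera calls.

## Working session

There is one attempt and no reset: what is moved stays moved. The work goes in short steps, Python scripts to look and compute and a tool call to move; the robot and the scene stay as the last step left them, time stands still between calls to the robot, and variables do not carry over. Pictures are saved under pics/ and viewed, at most 10 in all, crops included, and the job is handed in when it is done.

Besides the shell and the picture viewer there is one more tool, called after "Call:" as name(argument=value, ...), one argument or row to a line, values as JSON. jog_arm: Moves the arm, as the interface text tells. Its arguments: {"type":"object","properties":{"rows":{"type":"array","items":{"type":"array"}},"grip":{"type":"number"},"force":{"type":"number"}},"required":["rows"]}

```bash
mkdir -p pics
cat > h.py <<'E'
import numpy as np,cv2
from cell import get_state,get_image,bot,spotter
def P(im):
    R=cv2.Rodrigues(np.array(im["rvec"],float))[0];t=np.array(im["tvec"],float).ravel();K=np.array([[im["fx"],0,im["cx"]],[0,im["fy"],im["cy"]],[0,0,1.]])
    return R,t,K
def proj(im,X):
    R,t,K=P(im);c=(R@np.atleast_2d(X).T).T+t;u=(K@c.T).T;return u[:,:2]/u[:,2:]
def ray(im,uv,z):
    R,t,K=P(im);d=R.T@np.linalg.inv(K)@np.array([uv[0],uv[1],1.]);o=-R.T@t;return o+d*(z-o[2])/d[2]
E
python3 - <<'E'
from h import *
s=get_state();print({k:np.round(v,3) for k,v in s.items()})
out=[]
for n in("scene","top"):
    im=get_image(n);R,t,K=P(im);print(n,"cam",-R.T@t,"fwd",R[2],K[0,0])
    f=im["frame"].copy()
    for q in("case","lever","loop","loop_tab","keeper_seat","spray_can","flange","spanner","pipe_stub"):
        for d in spotter.masks_of(im,q)[:2]:
            ys,xs=np.nonzero(d["region"]);print(q,round(d["p"],2),np.round(d["rect"]),xs.mean().round(1),ys.mean().round(1),len(xs))
    out.append(f)
    cv2.imwrite(f"pics/{n}0.png",cv2.resize(f[:,:,::-1],(784,588),interpolation=cv2.INTER_CUBIC))
E
```

```text
{'time_s': np.float64(0.0), 'joints': array([-74.783,  23.603,  -0.731,  91.507,   0.322,  64.992,  -4.711]), 'joint_vel': array([ 0.021,  0.037,  0.111,  0.019, -0.024, -0.061,  0.04 ]), 'effort': array([ 1.0000e-03, -6.0063e+01,  6.8200e-01, -2.9941e+01,  1.4000e-02,
        1.1000e-02, -0.0000e+00]), 'eef_pos': array([0.205, 0.59 , 0.204]), 'orientation': array([-1.79900e+02,  7.00000e-03,  1.60877e+02]), 'force': array([-0.014, -0.112, -0.063]), 'torque': array([-0.026, -0.006,  0.026]), 'grip_force': np.float64(0.0), 'grip_width': np.float64(0.086)}
scene cam [ 0.92560914 -0.52055155  1.08720287] fwd [-0.25741239  0.48695471 -0.83463403] 470.67005509753767
case 0.88 [161. 196. 290. 321.] 225.5 257.2 9300
lever 0.82 [220. 221. 242. 245.] 228.2 234.2 374
loop 0.74 [230. 225. 242. 247.] 233.6 234.5 132
loop 0.55 [197. 218. 291. 325.] 243.1 272.4 3963
loop_tab 0.69 [218. 226. 240. 246.] 232.2 235.0 159
keeper_seat 0.79 [195. 219. 289. 329.] 243.4 272.5 4009
spray_can 0.74 [269. 174. 291. 227.] 279.5 199.4 1018
spray_can 0.72 [198. 222. 293. 324.] 243.3 272.4 3951
flange 0.8 [145. 29
[... 252 characters left out ...]
0630479 -0.99657223] 485.7241397052585
case 0.97 [267. 184. 395. 288.] 329.5 235.9 8899
lever 0.83 [326. 208. 351. 236.] 338.0 220.7 274
lever 0.59 [232. 200. 260. 231.] 245.0 217.1 633
loop 0.34 [380. 253. 418. 290.] 395.9 271.6 690
loop 0.25 [278. 186. 394. 237.] 335.0 211.1 3108
loop_tab 0.72 [326. 208. 349. 236.] 338.6 217.8 195
loop_tab 0.61 [325. 208. 348. 235.] 337.6 221.7 308
keeper_seat 0.86 [280. 185. 394. 239.] 334.9 210.9 2961
spray_can 0.57 [234. 204. 261. 233.] 245.1 217.2 583
flange 0.72 [379. 256. 415. 286.] 396.3 271.0 683
spanner 0.56 [409. 182. 424. 247.] 418.3 212.8 483
spanner 0.46 [327. 208. 347. 240.] 336.6 221.1 292
pipe_stub 0.92 [245. 138. 281. 183.] 263.2 161.6 729
```

Run:
```python
import cv2
a=cv2.imread("pics/scene0.png");b=cv2.imread("pics/top0.png")
# 784/560=1.4
x=cv2.resize(a[260:480,200:430],(800//2*1,383),interpolation=cv2.INTER_CUBIC)
y=cv2.resize(b[240:420,350:580],(400,313),interpolation=cv2.INTER_CUBIC)
import numpy as np
c=np.zeros((383,800,3),np.uint8);c[:,:400]=x;c[:313,400:]=y;cv2.imwrite("pics/crop0.png",c)
```

```text
(no output)
```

View pics/top0.png

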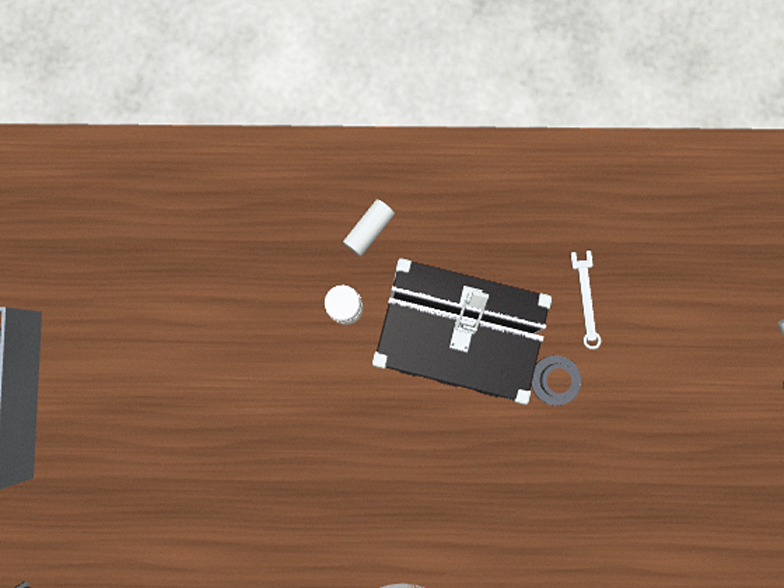

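View pics/crop0.png

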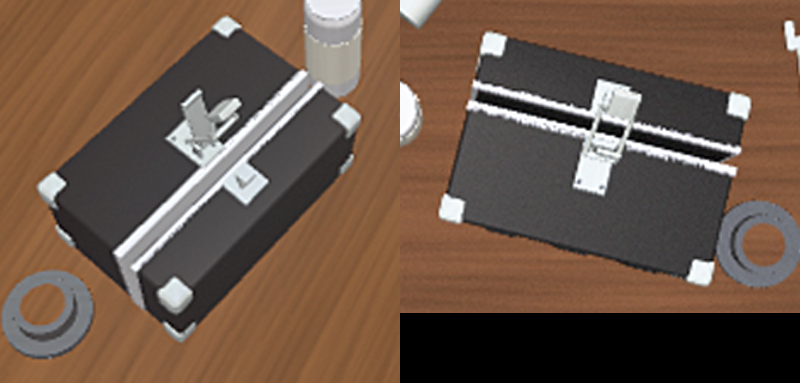

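```bash
cat >> h.py <<'E'
A=0.092;HX=0.02
def lidpt(p,a=A):
    p=np.array(p,float);c,s=np.cos(a),np.sin(a);x,z=p[...,0]-HX,p[...,2];q=p.copy();q[...,0]=HX+c*x+s*z;q[...,2]=-s*x+c*z;return q
def toW(c,p):
    p=np.atleast_2d(np.array(p,float));co,si=np.cos(c[2]),np.sin(c[2]);return np.c_[c[0]+co*p[:,0]-si*p[:,1],c[1]+si*p[:,0]+co*p[:,1],p[:,2]]
def box(x0,x1):return np.array([[x,y,z] for x in(x0,x1) for y in(-.13,.13) for z in(0,.12)])
def caseMask(im,c):
    m=np.zeros((420,560),np.uint8)
    for b in(box(-.095,.018),lidpt(box(.022,.078))):
        h=cv2.convexHull((proj(im,toW(c,b))*16).round().astype(np.int32));cv2.fillConvexPoly(m,h,1,shift=4)
    return m>0
E
python3 - <<'E'
from h import *
from scipy.optimize import minimize
ims=[get_image(n) for n in("scene","top")]
ms=[spotter.masks_of(i,"case")[0]["region"] for i in ims]
print(ray(ims[1],(329,236),.12))
def cost(c):
    e=0
    for i,m in zip(ims,ms):
        q=caseMask(i,c);e+=1-(q&m).sum()/(q|m).sum()
    return e
p0=ray(ims[1],(329,236),.12)
best=min((minimize(cost,[p0[0],p0[1],np.deg2rad(a)],method="Nelder-Mead",options=dict(initial_simplex=[[p0[0]+dx,p0[1]+dy,np.deg2rad(a+da)] for dx,dy,da in((0,0,0),(.02,0,0),(0,.02,0),(0,0,15))])) for a in (70,90,-100,-80,10,190)),key=lambda r:r.fun)
print(best.x,np.rad2deg(best.x[2]),best.fun)
c=best.x;np.save("case.npy",c)
np.savez("im0.npz",**{k+str(j):np.array(i[k]) for j,i in enumerate(ims) for k in("frame","fx","fy","cx","cy","rvec","tvec")})
# overlay
o=[]
for i,(cx,cy) in zip(ims,((226,256),(332,236))):
    S=5;f=i["frame"][:,:,::-1];x0,y0=cx-40,cy-55;f=cv2.resize(f[y0:y0+80,x0:x0+80],(400,400),interpolation=cv2.INTER_CUBIC)
    def L(p,q,col):
        a,b=[tuple((((v+.5-[x0,y0])*S)).astype(int)) for v in proj(i,toW(c,[p,q]))];cv2.line(f,a,b,col,1)
    for b in(box(-.095,.018),lidpt(box(.022,.078))):
        for j,k in((1,3),(3,7),(7,5),(5,1)):L(b[j],b[k],(0,255,255))
    L([0,0,.136],[0,0,.12],(0,0,255));L([0,0,.136],[.05,0,.136],(0,0,255))
    for xs in(.045,.05): L(lidpt([xs,-.007,.136]),lidpt([xs,.007,.136]),(0,255,0))
    for a in(1,1.57,2.2):
        L([0,0,.136],[-.076*np.cos(a),0,.136+.076*np.sin(a)],(255,100,0))
    o.append(f)
cv2.imwrite("pics/ov0.png",np.hstack(o))
E
```

```text
[ 0.56637743 -0.08882636  0.12      ]
[ 0.57186426 -0.09236342 -0.23901407] -13.694497182604792 0.05672564723187978
```

View pics/ov0.png

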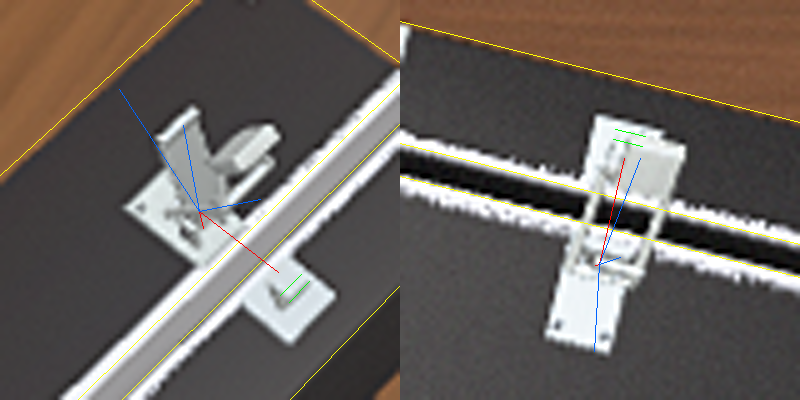

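```bash
cat > ov.py <<'E'
from h import *
def crop(i,c,x0,y0,n,S,lines):
    f=cv2.resize(i["frame"][y0:y0+n,x0:x0+n,::-1],(n*S,n*S),interpolation=cv2.INTER_CUBIC)
    for p,q,col in lines:
        a,b=[tuple(((v+.5-[x0,y0])*S).astype(int)) for v in proj(i,toW(c,[p,q]))];cv2.line(f,a,b,col,1)
    return f
def latch(L,sl,PZ=.136):
    pin=np.array([-.016*np.cos(L-.175),0,PZ+.016*np.sin(L-.175)])
    u=np.array([np.cos(sl),0,np.sin(sl)]);n=np.array([-np.sin(sl),0,np.cos(sl)])
    return pin,pin+.066*u,pin+.092*u+.018*n,u,n
def lev(L):
    u=np.array([-np.cos(L),0,np.sin(L)]);n=np.array([np.sin(L),0,np.cos(L)]);o=np.array([0,0,.136]);y=np.array([0,.011,0])
    c=[o+.012*u+.0075*n-y,o+.012*u+.0075*n+y,o+.066*u+.0075*n+y,o+.066*u+.0075*n-y]
    return [(c[k],c[(k+1)%4],(255,120,0)) for k in range(4)]
def loopl(L,sl):
    pin,bar,tab,u,n=latch(L,sl);y=np.array([0,.0145,0]);t=np.array([0,.012,0]);r=[]
    c=[pin-y,bar-y,bar+y,pin+y];r+=[(c[k],c[(k+1)%4],(0,0,255)) for k in range(4)]
    c=[tab-.015*u-t,tab+.015*u-t,tab+.015*u+t,tab-.015*u+t];r+=[(c[k],c[(k+1)%4],(255,0,255)) for k in range(4)]
    return r
def keep(xs):
    r=[]
    for a,b in(((xs-.0025,-.007,.133),(xs-.0025,.007,.133)),((xs+.0055,-.007,.142),(xs+.0055,.007,.142)),((xs-.0025,-.007,.142),(xs-.0025,.007,.142)),((xs+.0055,.007,.142),(xs-.0025,.007,.142)),((xs+.0055,-.007,.142),(xs-.0025,-.007,.142)),((xs-.0025,.007,.142),(xs,.007,.12))):
        r.append((lidpt(a),lidpt(b),(0,255,0)))
    return r
E
python3 - <<'E'
from ov import *
d=np.load("im0.npz");ims=[{k:d[k+str(j)] for k in("frame","fx","fy","cx","cy","rvec","tvec")} for j in(0,1)]
c=np.load("case.npy");L=1.45
l=lev(L)+loopl(L,2.3-L)+keep(.047)
cv2.imwrite("pics/ov1.png",np.hstack([crop(ims[0],c,205,215,50,8,[]),crop(ims[0],c,205,215,50,8,l)]))
E
```

```text
(no output)
```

View pics/ov1.png

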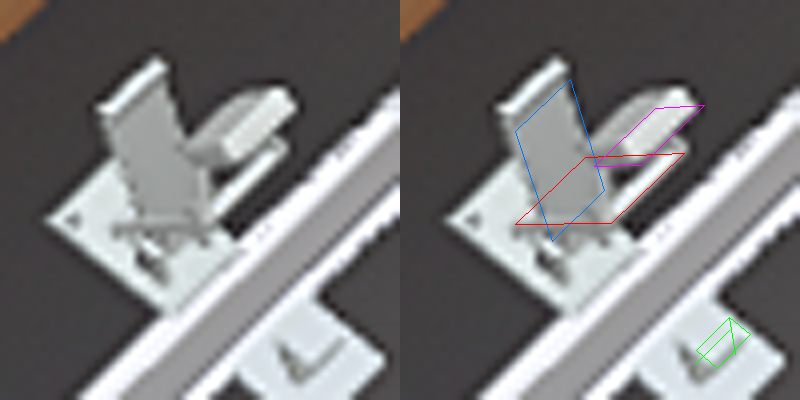

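Run:
```python
from ov import *
from scipy.optimize import minimize
ims=[get_image(n) for n in("scene","top")]
ms=[spotter.masks_of(i,"case")[0]["region"] for i in ims]
ok=[]
for i in ims:
    v=np.zeros((420,560),np.uint8)
    for q in("spray_can","flange"):
        v|=spotter.masks_of(i,q)[0]["region"].astype(np.uint8)
    # latch parts stick out of nothing; exclude obstacles with margin
    ok.append(cv2.dilate(v,np.ones((5,5)))==0)
def one(i,m,k,c):
    q=caseMask(i,c)&k;m=m&k;return 1-(q&m).sum()/(q|m).sum()
c0=np.load("case.npy");R=[]
for S in([0],[1],[0,1]):
    f=lambda c:sum(one(ims[s],ms[s],ok[s],c) for s in S)
    r=min((minimize(f,c0+[a,b,0],method="Nelder-Mead",options=dict(initial_simplex=[c0+[a,b,0]+np.array(d) for d in((0,0,0),(.006,0,0),(0,.006,0),(0,0,.05))])) for a in(-.003,.003) for b in(-.004,.004)),key=lambda r:r.fun)
    print(S,r.x,np.rad2deg(r.x[2]),r.fun);R.append(r.x)
c=R[1];np.save("case.npy",c);L=1.45
l=lev(L)+loopl(L,2.3-L)+keep(.047)
for b in(box(-.095,.018),lidpt(box(.022,.078))): l+=[(b[j],b[k],(0,255,255)) for j,k in((1,3),(3,7),(7,5),(5,1))]
cv2.imwrite("pics/ov2.png",np.hstack([crop(ims[0],c,158,190,134,3,l)[:400,:400],crop(ims[1],c,265,170,132,3,l)[:400,:396]]))
```

```text
[0] [ 0.57273666 -0.09253736 -0.24257401] -13.898467027860677 0.02414611495201735
[1] [ 0.57071481 -0.09201529 -0.24251037] -13.89482044054815 0.02984409799554566
[0, 1] [ 0.57149168 -0.09204728 -0.2364157 ] -13.545621827179872 0.06003832906890527Traceback (most recent call last):
  File "<stdin>", line 22, in <module>
    return _nx.concatenate(arrs, 1, dtype=dtype, casting=casting)
           ~~~~~~~~~~~~~~~^^^^^^^^^^^^^^^^^^^^^^^^^^^^^^^^^^^^^^^
ValueError: all the input array dimensions except for the concatenation axis must match exactly, but along dimension 0, the array at index 0 has size 400 and the array at index 1 has size 396
```

Run:
```python
from ov import *
c=np.array([.5717,-.0923,np.deg2rad(-13.9)]);np.save("case.npy",c)
d=np.load("im0.npz");ims=[{k:d[k+str(j)] for k in("frame","fx","fy","cx","cy","rvec","tvec")} for j in(0,1)]
L=1.45
l=[(lidpt((x,-.007,.12)),lidpt((x,.007,.12)),(0,0,255) if x==.05 else (0,200,0)) for x in(.03,.04,.05,.06,.07)]+[(lidpt((.022,0,.12)),lidpt((.078,0,.12)),(255,0,0))]
a=crop(ims[0],c,228,240,25,16,[]);b=crop(ims[0],c,228,240,25,16,l)
t=lev(L)+loopl(L,2.3-L)
cv2.imwrite("pics/ov3.png",np.vstack([np.hstack([a,b])[:300],np.hstack([crop(ims[1],c,316,190,50,8,[]),crop(ims[1],c,316,190,50,8,t)])[75:375]]))
```

```text
(no output)
```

View pics/ov3.png

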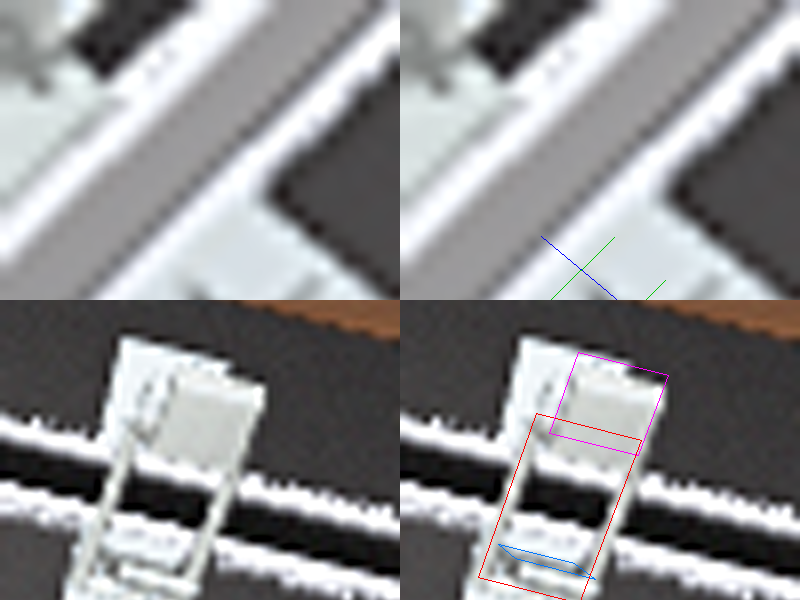

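```bash
cat >> ov.py <<'E'
from scipy.spatial.transform import Rotation as Ro
c=np.load("case.npy")
def Rt(phi):
    ph=np.deg2rad(phi);xc=toW([0,0,c[2]],[1,0,0])[0];y=toW([0,0,c[2]],[0,1,0])[0]
    z=-np.sin(ph)*xc-np.cos(ph)*np.array([0,0,1.]);x=np.cross(y,z);return np.c_[x,y,z]
def cur():
    s=get_state();return s,np.array(s["eef_pos"]),Ro.from_euler("xyz",s["orientation"],degrees=True).as_matrix()
def incase(v):
    v=np.array(v)-[c[0],c[1],0];co,si=np.cos(c[2]),np.sin(c[2]);return np.array([co*v[0]+si*v[1],-si*v[0]+co*v[1],v[2]])
def go(pc,phi):  # pc: TCP in case frame
    s,p,R=cur();T=toW(c,pc)[0];sh=R.T@(T-p);rv=Ro.from_matrix(R.T@Rt(phi)).as_rotvec()
    print("t",round(s["time_s"],2),"tcp case mm",np.round(incase(p)*1e3,1),"->world",T.round(3));print("shift",sh.round(4).tolist(),"rot",rv.round(4).tolist())
def tabtcp(tab,phi,ins=.016):
    ph=np.deg2rad(phi);return np.array(tab)+ins*np.array([-np.sin(ph),0,-np.cos(ph)])
E
python3 - <<'E'
from ov import *
go(tabtcp([.037,0,.235],20,-.07),20)
E
```

```text
t 1.6 tcp case mm [-520.2  574.7  204.8] ->world [ 0.631 -0.107  0.301]
shift [-0.6311, -0.5193, -0.096] rot [0.0159, 0.3488, -0.0903]
```

Call:
jog_arm(
  rows=[
    [[-0.05,-0.03,-0.025],[0,0.07,-0.02]],
    [[-0.1,-0.075,-0.04],[0,0.14,-0.04]],
    [[-0.15,-0.115,-0.05],[0,0.21,-0.06]],
    [[-0.195,-0.155,-0.06],[0,0.28,-0.08]],
    [[-0.24,-0.195,-0.07],[0.016,0.35,-0.09]],
  ],
  grip=0,
  force=20,
)

```text
time_s: 2.22
eef_pos: [0.3653, 0.3314, 0.2747]
orientation: [179.9, -20.2, 166.1]
force: [1.0, 0.4, -0.1]
grip_width: 0.0855
grip_force: 0.0
```

Run:
```python
from ov import *
go(tabtcp([.037,0,.235],20,-.07),20)
```

```text
t 2.23 tcp case mm [-302.1  361.8  274.7] ->world [ 0.631 -0.107  0.301]
shift [-0.3317, -0.3616, -0.1502] rot [0.0018, -0.0027, 0.0004]
```

Call:
jog_arm(
  rows=[
    [[-0.038,-0.041,-0.017],[0,0,0]],
    [[-0.076,-0.082,-0.034],[0,0,0]],
    [[-0.114,-0.123,-0.051],[0,0,0]],
    [[-0.152,-0.164,-0.068],[0,0,0]],
    [[-0.19,-0.205,-0.085],[0,0,0]],
  ],
)

```text
time_s: 2.85
eef_pos: [0.5175, 0.0829, 0.2886]
orientation: [180.0, -20.0, 166.1]
force: [-0.3, 0.7, 0.2]
grip_width: 0.0852
grip_force: 0.0
```

Call:
jog_arm(
  rows=[
    [[-0.038,-0.041,-0.017],[0,0,0]],
    [[-0.076,-0.082,-0.034],[0,0,0]],
    [[-0.114,-0.123,-0.051],[0,0,0]],
    [[-0.142,-0.156,-0.065],[0,0,0]],
    [[-0.142,-0.156,-0.065],[0,0,0]],
  ],
)

```text
time_s: 3.48
eef_pos: [0.6306, -0.1089, 0.2995]
orientation: [-179.8, -20.1, 165.7]
force: [-0.6, -0.2, -0.2]
grip_width: 0.0851
grip_force: 0.0
```

Run:
```python
from ov import *
go(tabtcp([.037,0,.235],20),20)
i,j=get_image("scene"),get_image("top")
for im in(i,j):
  for q in("loop_tab","lever"):
    for d in spotter.masks_of(im,q)[:2]:
        ys,xs=np.nonzero(d["region"]);print(q,round(d["p"],2),np.round(d["rect"]),xs.mean().round(1),ys.mean().round(1),len(xs))
l=lev(1.4)+loopl(1.4,.9);s,p,R=cur();g=incase(p)
l+=[(g,g-.06*incase(toW(np.r_[0,0,0],R[:,2])[0]+[c[0],c[1],0]),(0,255,0))]
cv2.imwrite("pics/ov4.png",np.hstack([crop(i,c,195,190,66,6,l),crop(j,c,305,175,66,6,l)]))
```

```text
t 3.48 tcp case mm [ 61.2  -2.  299.5] ->world [ 0.602 -0.1    0.22 ]
shift [0.0006, 0.0021, 0.0849] rot [-0.0008, -0.0017, -0.0065]
loop_tab 0.43 [219. 227. 243. 242.] 233.7 234.8 154
lever 0.63 [220. 224. 242. 246.] 229.6 236.6 254
loop_tab 0.59 [326. 209. 349. 239.] 338.3 217.7 195
lever 0.66 [327. 209. 348. 237.] 336.6 222.6 226
```

View pics/ov4.png

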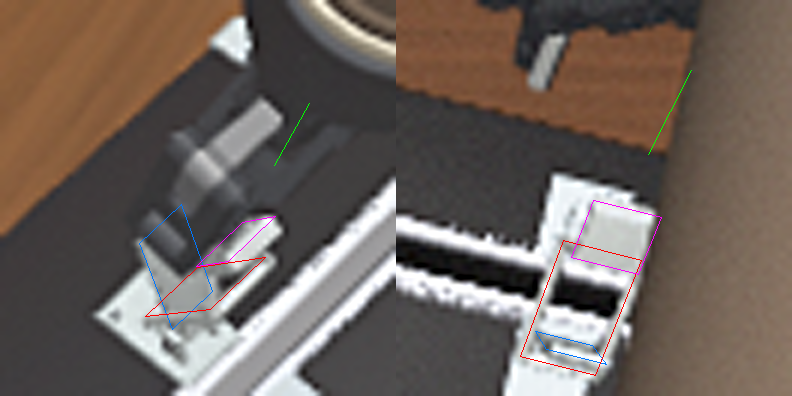

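Call:
jog_arm(
  rows=[
    [[0,0.002,0.03],[0,0,-0.006]],
    [[0,0.002,0.06],[0,0,-0.006]],
    [[0,0.002,0.08],[0,0,-0.006]],
    [[0,0.002,0.085],[0,0,-0.006]],
    [[0,0.002,0.085],[0,0,-0.006]],
  ],
)

```text
time_s: 4.4
eef_pos: [0.6027, -0.0949, 0.2215]
orientation: [179.9, -20.0, 166.5]
force: [0.3, -0.2, 0.4]
grip_width: 0.085
grip_force: 0.0
```

Call:
jog_arm(
  rows=[
    [[0,0,0],[0,0,0]],
    [[0,0,0],[0,0,0]],
    [[0,0,0],[0,0,0]],
    [[0,0,0],[0,0,0]],
    [[0,0,0],[0,0,0]],
  ],
  grip=0.75,
  force=20,
)

```text
time_s: 5.03
eef_pos: [0.6023, -0.0997, 0.2217]
orientation: [-179.8, -19.9, 166.2]
force: [-0.7, -7.7, 3.5]
grip_width: 0.0211
grip_force: 18.3
```

Run:
```python
from ov import *
s,p,R=cur();print({k:np.round(s[k],3) for k in("time_s","eef_pos","orientation","force","grip_width","grip_force")},incase(p))
```

```text
{'time_s': np.float64(5.025), 'eef_pos': array([ 0.602, -0.1  ,  0.222]), 'orientation': array([-179.804,  -19.938,  166.169]), 'force': array([-0.666, -7.705,  3.463]), 'grip_width': np.float64(0.021), 'grip_force': np.float64(18.29)} [3.14887637e-02 2.15314853e-04 2.21705690e-01]
```

Call:
jog_arm(
  rows=[
    [[0,-0.001,0],[0,0,0]],
    [[0,-0.002,0],[0,0,0]],
    [[0,-0.002,0],[0,0,0]],
    [[0,-0.002,0],[0,0,0]],
    [[0,-0.002,0],[0,0,0]],
  ],
  grip=0.85,
  force=20,
)

```text
time_s: 5.65
eef_pos: [0.6022, -0.1001, 0.2217]
orientation: [-179.9, -19.9, 166.3]
force: [1.1, -5.7, 4.5]
grip_width: 0.0217
grip_force: 19.4
```

Run:
```python
from ov import *
s,p,R=cur();print({k:np.round(s[k],3) for k in("time_s","eef_pos","orientation","force","torque","grip_width","grip_force")},incase(p))
i=get_image("scene")
cv2.imwrite("pics/ov5.png",crop(i,c,195,190,66,8,[]))
```

```text
{'time_s': np.float64(5.65), 'eef_pos': array([ 0.602, -0.1  ,  0.222]), 'orientation': array([-179.928,  -19.938,  166.271]), 'force': array([ 1.06 , -5.705,  4.527]), 'torque': array([-1.22 , -0.167,  0.358]), 'grip_width': np.float64(0.022), 'grip_force': np.float64(19.422)} [ 0.03147689 -0.00029477  0.22170113]
```

View pics/ov5.png

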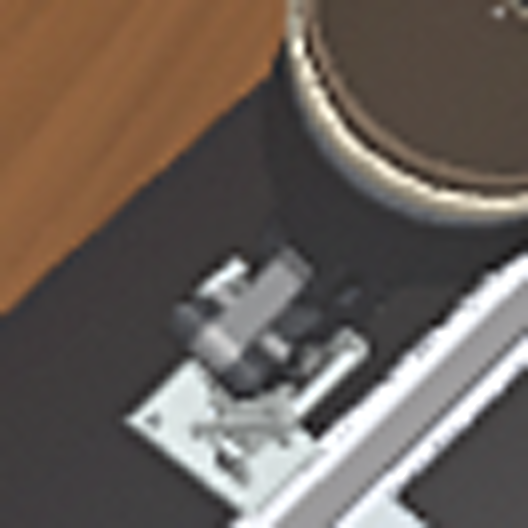

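```bash
cat >> ov.py <<'E'
def tool(d,phi=20):
    s_,c_=np.sin(np.deg2rad(phi)),np.cos(np.deg2rad(phi));return (np.round([(-c_*d[0]+s_*d[2])*1e3,(-s_*d[0]-c_*d[2])*1e3],1)).tolist()
def path(pts):
    t0=latch(*pts[0])[2]
    for q in pts[1:]:
        _,b,t,_,_=latch(*q);print(np.round(q,2),"bar",np.round(b*1e3,1),"tab",np.round(t*1e3,1),"tool xz mm",tool(t-t0))
E
python3 - <<'E'
from ov import *
path([(1.4,.92)]+[(1.4,s) for s in(.88,.84,.8,.76,.72)])
path([(1.4,.72)]+[(1.4,s) for s in(.63,.54,.45,.37,.3)])
path([(1.4,.3)]+[(l,.3) for l in(1.55,1.7,1.85,2.05,2.25)])
E
```

```text
[1.4  0.88] bar [ 36.6   0.  201.9] tab [ 39.3   0.  233.4] tool xz mm [-3.7, 0.5]
[1.4  0.84] bar [ 38.6   0.  200.2] tab [ 42.6   0.  231.6] tool xz mm [-7.4, 1.1]
[1.4 0.8] bar [ 40.6   0.  198.4] tab [ 45.8   0.  229.6] tool xz mm [-11.1, 1.9]
[1.4  0.76] bar [ 42.4   0.  196.5] tab [ 48.9   0.  227.5] tool xz mm [-14.7, 2.8]
[1.4  0.72] bar [ 44.2   0.  194.6] tab [ 51.9   0.  225.2] tool xz mm [-18.3, 3.9]
[1.4  0.63] bar [ 47.9   0.  189.9] tab [ 58.3   0.  219.8] tool xz mm [-7.9, 2.9]
[1.4  0.54] bar [ 51.2   0.  185. ] tab [ 64.2   0.  213.8] tool xz mm [-15.5, 6.5]
[1.4  0.45] bar [ 54.    0.  179.8] tab [ 69.6   0.  207.3] tool xz mm [-22.8, 10.8]
[1.4  0.37] bar [ 56.1   0.  174.9] tab [ 73.8   0.  201.1] tool xz mm [-28.9, 15.2]
[1.4 0.3] bar [ 57.6   0.  170.6] tab [ 77.1   0.  195.4] tool xz mm [-33.9, 19.4]
[1.55 0.3 ] bar [ 59.9   0.  171.2] tab [ 79.5   0.  196.1] tool xz mm [-2.0, -1.4]
[1.7 0.3] bar [ 62.3   0.  171.5] tab [ 81.8   0.  196.4] tool xz mm [-4.1, -2.5]
[1.85 0.3 ] bar [ 64.7   0.  171.4] tab [ 84.2   0.  196.3] tool xz mm [-6.4, -3.2]
[2.05 0.3 ] bar [ 67.8   0.  170.8] tab [ 87.4   0.  195.6] tool xz mm [-9.5, -3.7]
[2.25 0.3 ] bar [ 70.8   0.  169.5] tab [ 90.3   0.  194.4] tool xz mm [-12.7, -3.5]
```

Call:
jog_arm(
  rows=[
    [[-0.0037,0,0.0005],[0,0,0]],
    [[-0.0074,0,0.0011],[0,0,0]],
    [[-0.011,0,0.0019],[0,0,0]],
    [[-0.0147,0,0.0028],[0,0,0]],
    [[-0.0183,0,0.0039],[0,0,0]],
  ],
)

```text
time_s: 6.32
eef_pos: [0.6175, -0.1039, 0.2115]
orientation: [-179.9, -20.0, 166.3]
force: [-0.2, -6.3, 2.3]
grip_width: 0.0219
grip_force: 19.4
```

Run:
```python
from ov import *
s,p,R=cur();print({k:np.round(s[k],3) for k in("time_s","eef_pos","orientation","force","torque","grip_width","grip_force")},incase(p))
i=get_image("scene")
cv2.imwrite("pics/ov6.png",crop(i,c,195,190,66,8,[]))
```

```text
{'time_s': np.float64(6.325), 'eef_pos': array([ 0.618, -0.104,  0.211]), 'orientation': array([-179.918,  -19.966,  166.27 ]), 'force': array([-0.183, -6.313,  2.326]), 'torque': array([-1.22 , -0.199,  0.377]), 'grip_width': np.float64(0.022), 'grip_force': np.float64(19.447)} [ 0.04728594 -0.00025352  0.21147051]
```

View pics/ov6.png

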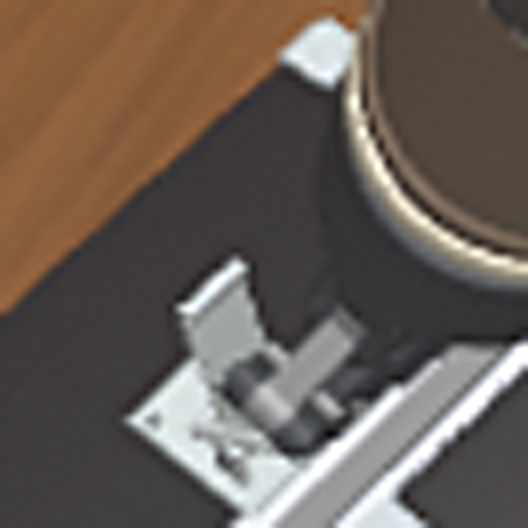

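Call:
jog_arm(
  rows=[
    [[-0.0079,-0.001,0.0029],[0,0,0]],
    [[-0.0155,-0.002,0.0065],[0,0,0]],
    [[-0.0228,-0.002,0.0108],[0,0,0]],
    [[-0.0289,-0.002,0.0152],[0,0,0]],
    [[-0.0339,-0.002,0.0194],[0,0,0]],
  ],
)

```text
time_s: 7.0
eef_pos: [0.6428, -0.1102, 0.1809]
orientation: [180.0, -19.9, 166.4]
force: [3.4, -5.3, 5.1]
grip_width: 0.0212
grip_force: 19.5
```

Call:
jog_arm(
  rows=[
    [[-0.002,0,-0.0014],[0,0,0]],
    [[-0.0041,0,-0.0025],[0,0,0]],
    [[-0.0064,0,-0.0032],[0,0,0]],
    [[-0.0095,0,-0.0037],[0,0,0]],
    [[-0.0127,0,-0.0035],[0,0,0]],
  ],
)

```text
time_s: 7.62
eef_pos: [0.6532, -0.1126, 0.1791]
orientation: [180.0, -20.2, 166.4]
force: [-3.2, -4.7, -0.1]
grip_width: 0.0212
grip_force: 19.6
```

```bash
cat >> ov.py <<'E'
from scipy.optimize import least_squares
def est(off):
    # off: tab = tcp - ins*z + off ; solve (L,slope) from tab position
    s,p,R=cur();g=incase(p);ph=np.deg2rad(20);tab=g+.016*np.array([np.sin(ph),0,np.cos(ph)])-off
    r=least_squares(lambda q:(latch(*q)[2]-tab)[[0,2]]*1e3,[1.8,.3]);q=r.x
    F=s["force"];co,si=np.cos(c[2]),np.sin(c[2])
    print("t",round(s["time_s"],2),"tab",(tab*1e3).round(1),"L,slope",q.round(3),"bar",(latch(*q)[1]*1e3).round(1),"F case",np.round([co*F[0]+si*F[1],-si*F[0]+co*F[1],F[2]],1),"grip",s["grip_width"].round(4),s["grip_force"].round(1));return q
OFF=np.array([.001,0,.0016])
E
python3 - <<'E'
from ov import *
q=est(OFF)
L=2.25
path([(L,.3)]+[(L,s) for s in(.2,.1,.03,-.05,-.12,-.2,-.28,-.33)])
E
```

```text
Traceback (most recent call last):
  File "ov.py", line 51, in est
    print("t",round(s["time_s"],2),"tab",(tab*1e3).round(1),"L,slope",q.round(3),"bar",(latch(*q)[1]*1e3).round(1),"F case",np.round([co*F[0]+si*F[1],-si*F[0]+co*F[1],F[2]],1),"grip",s["grip_width"].round(4),s["grip_force"].round(1));return q
                                                                                                                                                                                       ^^^^^^^^^^^^^^^^^^^^^
AttributeError: 'float' object has no attribute 'round'
```

```bash
sed -i 's/s\["grip_width"\].round(4),s\["grip_force"\].round(1)/round(s["grip_width"],4),round(s["grip_force"],1)/' ov.py
python3 - <<'E'
from ov import *
q=est(OFF)
im=get_image("scene")
for n in("lever","loop_tab"):
    d=spotter.masks_of(im,n)
    for e in d[:2]:
        ys,xs=np.nonzero(e["region"]);print(n,round(e["p"],2),np.round(e["rect"]),xs.mean().round(1),ys.mean().round(1))
for L in(1.4,1.7,2,2.25):
    pts=np.array([p for l in lev(L) for p in l[:1]]);print(L,proj(im,toW(c,pts)).round(0).tolist())
L=2.25
path([(L,.3)]+[(L,s) for s in(.2,.1,.03,-.05,-.12,-.2,-.28,-.33)])
E
```

```text
t 7.62 tab [ 88.5  -0.2 192.5] L,slope [2.011 0.26 ] bar [ 68.    0.  168.4] F case [-1.9 -5.3 -0.1] grip 0.0212 19.6
lever 0.73 [221. 233. 249. 253.] 232.6 243.5
loop_tab 0.47 [225. 240. 251. 255.] 240.1 245.6
1.4 [[223.0, 244.0], [230.0, 238.0], [225.0, 224.0], [218.0, 230.0]]
1.7 [[224.0, 246.0], [231.0, 239.0], [231.0, 229.0], [224.0, 236.0]]
2 [[225.0, 247.0], [232.0, 241.0], [238.0, 235.0], [231.0, 242.0]]
2.25 [[226.0, 248.0], [233.0, 242.0], [242.0, 241.0], [235.0, 248.0]]
[2.25 0.2 ] bar [ 72.4   0.  163.1] tab [ 94.3   0.  185.9] tool xz mm [-6.7, 6.6]
[2.25 0.1 ] bar [ 73.4   0.  156.6] tab [ 97.5   0.  177.1] tool xz mm [-12.7, 13.8]
[2.25 0.03] bar [ 73.7   0.  152. ] tab [ 99.1   0.  170.8] tool xz mm [-16.4, 19.2]
[ 2.25 -0.05] bar [ 73.6   0.  146.7] tab [100.5   0.  163.4] tool xz mm [-20.2, 25.6]
[ 2.25 -0.12] bar [ 73.3   0.  142.1] tab [101.2   0.  156.9] tool xz mm [-23.1, 31.5]
[ 2.25 -0.2 ] bar [ 72.4   0.  136.9] tab [101.5   0.  149.4] tool xz mm [-25.9, 38.5]
[ 2.25 -0.28] bar [ 71.2   0.  131.8] tab [101.1   0.  141.9] tool xz mm [-28.1, 45.6]
[ 2.25 -0.33] bar [ 70.2   0.  128.6] tab [100.6   0.  137.2] tool xz mm [-29.2, 50.2]
```

Run:
```python
from ov import *
d=np.load("im0.npz");im={k:d[k+"0"] for k in("frame","fx","fy","cx","cy","rvec","tvec")}
for uv in((240,258.1),(242.5,262.5),(248.1,257.5)):
    print(uv,[ (incase(ray(im,uv,z))*1e3).round(1).tolist() for z in(.118,.13,.14)])
# plate corners seen in ov1: right (385,360), top (315,300)
for uv in((253.1,260),(244.4,252.5)): print(uv,(incase(ray(im,uv,.117))*1e3).round(1).tolist())
for uv in((211,242.5),(226.5,255)): print("base",uv,(incase(ray(im,uv,.122))*1e3).round(1).tolist())
for xs in(.04,.045,.05):print(xs,proj(im,toW(c,[lidpt([xs+.0055,y,.142]) for y in(-.007,.007)])).round(1).tolist())
# sharper numeric look
g=cv2.cvtColor(np.array(im["frame"]),cv2.COLOR_RGB2GRAY);print(g[251:268,236:256])
path([(2.01,.26)]+[(L,s) for L,s in((2.15,.24),(2.3,.2),(2.4,.15),(2.4,.08),(2.4,0),(2.4,-.08),(2.4,-.16),(2.4,-.22),(2.4,-.27),(2.4,-.3))])
```

```text
(240, 258.1) [[45.8, -1.4, 118.0], [50.8, -5.4, 130.0], [54.9, -8.8, 140.0]]
(242.5, 262.5) [[58.0, -6.0, 118.0], [62.8, -10.0, 130.0], [66.8, -13.4, 140.0]]
(248.1, 257.5) [[59.1, 12.0, 118.0], [63.8, 7.7, 130.0], [67.8, 4.2, 140.0]]
(253.1, 260) [71.9, 15.0, 117.0]
(244.4, 252.5) [43.2, 16.4, 117.0]
base (211, 242.5) [-33.0, -16.8, 122.0]
base (226.5, 255) [18.1, -17.1, 122.0]
0.04 [[241.7, 258.6], [245.9, 254.5]]
0.045 [[243.4, 260.0], [247.5, 255.8]]
0.05 [[245.0, 261.4], [249.2, 257.2]]
[[154 154 155 145 131 223 253 244 170  57  63  70  74  73  75  74  73  75
   75  75]
 [154 156 145 130 222 249 237 221 141  44  62  71  73  73  73  75  75  75
   75  75]
 [155 144 131 223 250 235 221 225 222 140  51  64  71  73  75  75  75  76
   76  75]
 [145 130 222 249 230 221 219 222 227 229 189  47  62  71  73  74  75  76
   77  76]
 [132 222 249 230 220 219 221 221 224 228 227 189  97  60  70  74  74  75
   75  76]
 [222 249 231 222 222 222 221 221 221 223 231 235 226  96  58  69  75  77
   76  77]
 [248 231 221 202 211 226 224 222 222 227 223 185 217 229 144  56  68  74
   76  77]
 [231 22
[... 988 characters left out ...]
 xz mm [-8.5, 4.3]
[2.4  0.15] bar [ 75.    0.  158.6] tab [ 98.    0.  180.2] tool xz mm [-13.2, 8.2]
[2.4  0.08] bar [ 75.5   0.  154. ] tab [100.   0. 174.] tool xz mm [-17.2, 13.4]
[2.4 0. ] bar [ 75.7   0.  148.7] tab [101.7   0.  166.7] tool xz mm [-21.3, 19.7]
[ 2.4  -0.08] bar [ 75.5   0.  143.4] tab [102.9   0.  159.3] tool xz mm [-24.9, 26.3]
[ 2.4  -0.16] bar [ 74.9   0.  138.2] tab [103.4   0.  151.8] tool xz mm [-28.0, 33.1]
[ 2.4  -0.22] bar [ 74.1   0.  134.3] tab [103.4   0.  146.2] tool xz mm [-29.9, 38.4]
[ 2.4  -0.27] bar [ 73.3   0.  131.1] tab [103.2   0.  141.5] tool xz mm [-31.3, 42.9]
[ 2.4 -0.3] bar [ 72.8   0.  129.2] tab [102.9   0.  138.7] tool xz mm [-32.0, 45.6]
```

Call:
jog_arm(
  rows=[
    [[-0.0036,-0.001,0.0013],[0,0,0]],
    [[-0.0085,-0.002,0.0043],[0,0,0]],
    [[-0.0132,-0.002,0.0082],[0,0,0]],
    [[-0.0172,-0.002,0.0134],[0,0,0]],
    [[-0.0213,-0.002,0.0197],[0,0,0]],
  ],
)

```text
time_s: 8.4
eef_pos: [0.6674, -0.1166, 0.1537]
orientation: [179.8, -20.0, 166.5]
force: [-0.8, -2.1, 0.9]
grip_width: 0.0213
grip_force: 20.4
```

Run:
```python
from ov import *
q=est(OFF)
path([tuple(q)]+[(2.42,s) for s in(-.05,-.1,-.15,-.2,-.24,-.27,-.3)])
im=get_image("scene")
for e in spotter.masks_of(im,"lever")[:1]: print(e["p"],e["rect"])
```

```text
t 8.4 tab [103.2  -0.6 167.2] L,slope [2.559 0.024] bar [ 77.6   0.  148.6] F case [-0.3 -2.3  0.9] grip 0.0213 20.4
[ 2.42 -0.05] bar [ 75.9   0.  145.2] tab [102.8   0.  161.9] tool xz mm [-1.4, 5.1]
[ 2.42 -0.1 ] bar [ 75.7   0.  141.9] tab [103.3   0.  157.2] tool xz mm [-3.6, 9.3]
[ 2.42 -0.15] bar [ 75.2   0.  138.6] tab [103.6   0.  152.5] tool xz mm [-5.5, 13.6]
[ 2.42 -0.2 ] bar [ 74.7   0.  135.4] tab [103.7   0.  147.9] tool xz mm [-7.1, 18.0]
[ 2.42 -0.24] bar [ 74.1   0.  132.8] tab [103.6   0.  144.1] tool xz mm [-8.3, 21.5]
[ 2.42 -0.27] bar [ 73.6   0.  130.9] tab [103.5   0.  141.3] tool xz mm [-9.1, 24.2]
[ 2.42 -0.3 ] bar [ 73.   0. 129.] tab [103.2   0.  138.5] tool xz mm [-9.8, 26.9]
0.65 [223.7, 238.6, 255.6, 264.0]
```

Call:
jog_arm(
  rows=[
    [[-0.0014,0,0.0051],[0,0,0]],
    [[-0.0036,0,0.0093],[0,0,0]],
    [[-0.0055,0,0.0136],[0,0,0]],
    [[-0.0071,0,0.018],[0,0,0]],
    [[-0.0083,0,0.0215],[0,0,0]],
  ],
)

```text
time_s: 9.12
eef_pos: [0.6673, -0.1169, 0.1308]
orientation: [179.9, -20.0, 166.5]
force: [4.2, -0.5, 2.0]
grip_width: 0.0209
grip_force: 25.2
```

Run:
```python
from ov import *
q=est(OFF)
path([tuple(q)]+[(2.42,s) for s in(-.24,-.27,-.3,-.32)])
```

```text
t 9.12 tab [103.2  -0.9 144.2] L,slope [ 2.385 -0.243] bar [ 73.6   0.  133. ] F case [4.2 0.5 2. ] grip 0.0209 25.2
[ 2.42 -0.24] bar [ 74.1   0.  132.8] tab [103.6   0.  144.1] tool xz mm [-0.5, -0.1]
[ 2.42 -0.27] bar [ 73.6   0.  130.9] tab [103.5   0.  141.3] tool xz mm [-1.3, 2.6]
[ 2.42 -0.3 ] bar [ 73.   0. 129.] tab [103.2   0.  138.5] tool xz mm [-2.0, 5.3]
[ 2.42 -0.32] bar [ 72.6   0.  127.7] tab [103.    0.  136.6] tool xz mm [-2.4, 7.2]
```

Call:
jog_arm(
  rows=[
    [[-0.0009,0,0.002],[0,0,0]],
    [[-0.0015,0,0.004],[0,0,0]],
    [[-0.0021,0,0.0056],[0,0,0]],
    [[-0.0024,0,0.0072],[0,0,0]],
    [[-0.0024,0,0.0072],[0,0,0]],
  ],
)

```text
time_s: 9.75
eef_pos: [0.6667, -0.1169, 0.1234]
orientation: [179.9, -20.1, 166.5]
force: [3.4, -0.3, 0.9]
grip_width: 0.021
grip_force: 19.7
```

Run:
```python
from ov import *
q=est(OFF)
# draw back: keep bar z const, bar x back in 1 mm steps
from scipy.optimize import fsolve
b0=latch(*q)[1]
pts=[tuple(q)]
for dx in range(1,15):
    t=b0+[-dx*1e-3,0,0]
    pts.append(tuple(fsolve(lambda v:(latch(*v)[1]-t)[[0,2]]*1e3,pts[-1])))
path(pts)
```

```text
t 9.75 tab [102.6  -1.  136.8] L,slope [ 2.391 -0.321] bar [ 72.2   0.  127.9] F case [3.4 0.5 0.9] grip 0.021 19.7
[ 2.33 -0.33] bar [ 71.2   0.  127.9] tab [101.7   0.  136.5] tool xz mm [0.8, 0.6]
[ 2.27 -0.34] bar [ 70.2   0.  127.9] tab [100.7   0.  136.3] tool xz mm [1.6, 1.1]
[ 2.21 -0.35] bar [ 69.2   0.  127.9] tab [ 99.8   0.  136.1] tool xz mm [2.4, 1.7]
[ 2.15 -0.35] bar [ 68.2   0.  127.9] tab [ 98.9   0.  135.9] tool xz mm [3.2, 2.2]
[ 2.09 -0.36] bar [ 67.2   0.  127.9] tab [ 97.9   0.  135.7] tool xz mm [4.0, 2.7]
[ 2.03 -0.36] bar [ 66.2   0.  127.9] tab [ 96.9   0.  135.5] tool xz mm [4.9, 3.1]
[ 1.97 -0.37] bar [ 65.2   0.  127.9] tab [ 96.    0.  135.4] tool xz mm [5.8, 3.6]
[ 1.91 -0.37] bar [ 64.2   0.  127.9] tab [ 95.    0.  135.3] tool xz mm [6.6, 4.0]
[ 1.86 -0.37] bar [ 63.2   0.  127.9] tab [ 94.    0.  135.3] tool xz mm [7.5, 4.4]
[ 1.79 -0.37] bar [ 62.2   0.  127.9] tab [ 93.    0.  135.2] tool xz mm [8.5, 4.8]
[ 1.73 -0.37] bar [ 61.2   0.  127.9] tab [ 92.    0.  135.2] tool xz mm [9.4, 5.1]
[ 1.67 -0.37] bar [ 60.2   0.  127.9] tab [ 91.    0.  135.2] tool xz mm [10.4, 5.4]
[ 1.6  -0.37] bar [ 59.2   0.  127.9] tab [ 90.    0.  135.3] tool xz mm [11.3, 5.7]
[ 1.53 -0.37] bar [ 58.2   0.  127.9] tab [ 89.    0.  135.4] tool xz mm [12.3, 6.0]
```

Call:
jog_arm(
  rows=[
    [[0.0008,0,0.0006],[0,0,0]],
    [[0.0016,0,0.0011],[0,0,0]],
    [[0.0024,0,0.0017],[0,0,0]],
    [[0.0032,0,0.0022],[0,0,0]],
    [[0.004,0,0.0027],[0,0,0]],
  ],
)

```text
time_s: 10.38
eef_pos: [0.6638, -0.1161, 0.1228]
orientation: [179.9, -19.8, 166.5]
force: [8.7, -1.1, 0.0]
grip_width: 0.0204
grip_force: 19.4
```

```bash
python3 -c "
from ov import *
est(OFF)"
```

```text
t 10.38 tab [ 99.6  -1.  136.2] L,slope [ 2.196 -0.345] bar [ 69.1   0.  128.1] F case [8.7 1.  0. ] grip 0.0204 19.4
```

Call:
jog_arm(
  rows=[
    [[0.0009,0,0.0004],[0,0,0]],
    [[0.0018,0,0.0009],[0,0,0]],
    [[0.0026,0,0.0013],[0,0,0]],
    [[0.0026,0,0.0013],[0,0,0]],
    [[0.0026,0,0.0013],[0,0,0]],
  ],
)

```text
time_s: 11.0
eef_pos: [0.6606, -0.1154, 0.1223]
orientation: [179.9, -19.9, 166.5]
force: [6.9, -0.7, 0.2]
grip_width: 0.0203
grip_force: 19.5
```

```bash
python3 -c "
from ov import *
est(OFF)"
```

```text
t 11.0 tab [ 96.3  -1.  135.8] L,slope [ 1.994 -0.362] bar [ 65.7   0.  128.2] F case [6.8 1.  0.2] grip 0.0203 19.5
```

Call:
jog_arm(
  rows=[
    [[0.0009,0,0.0004],[0,0,0]],
    [[0.0018,0,0.0008],[0,0,0]],
    [[0.0018,0,0.0008],[0,0,0]],
    [[0.0018,0,0.0008],[0,0,0]],
    [[0.0018,0,0.0008],[0,0,0]],
  ],
)

```text
time_s: 11.62
eef_pos: [0.6595, -0.1151, 0.1224]
orientation: [179.9, -19.8, 166.5]
force: [9.6, -1.9, 0.5]
grip_width: 0.02
grip_force: 19.6
```

```bash
python3 -c "
from ov import *
est(OFF)"
```

```text
t 11.62 tab [ 95.2  -1.  135.8] L,slope [ 1.921 -0.364] bar [ 64.5   0.  128.2] F case [9.8 0.4 0.5] grip 0.02 19.6
```

Call:
jog_arm(
  rows=[
    [[0.0009,0,0.0004],[0,0,0]],
    [[0.0018,0,0.0008],[0,0,0]],
    [[0.0018,0,0.0008],[0,0,0]],
    [[0.0018,0,0.0008],[0,0,0]],
    [[0.0018,0,0.0008],[0,0,0]],
  ],
)

```text
time_s: 12.25
eef_pos: [0.6548, -0.1142, 0.1215]
orientation: [179.9, -20.2, 166.4]
force: [0.5, 0.1, -0.3]
grip_width: 0.0129
grip_force: 0.1
```

```bash
python3 -c "
from ov import *
est(OFF)"
```

```text
t 12.25 tab [ 90.4  -1.3 134.9] L,slope [-1.258 -0.035] bar [ 63.8   0.  117.8] F case [ 0.5  0.3 -0.3] grip 0.0129 0.1
```

Run:
```python
from ov import *
i,j=get_image("scene"),get_image("top")
for im in(i,j):
  for q in("loop_tab","lever","loop"):
    for d in spotter.masks_of(im,q)[:1]: print(q,round(d["p"],2),np.round(d["rect"]))
L=1.9;l=lev(L)+loopl(L,2.3-L)
cv2.imwrite("pics/ov7.png",np.vstack([np.hstack([crop(i,c,205,210,66,6,[]),crop(i,c,205,210,66,6,l)])[:396],cv2.copyMakeBorder(crop(j,c,310,175,50,6,[])[:204],0,0,0,492,cv2.BORDER_CONSTANT)]))
```

```text
loop_tab 0.68 [222. 241. 252. 269.]
lever 0.79 [224. 233. 251. 260.]
loop 0.69 [226. 240. 262. 275.]
loop_tab 0.53 [233. 201. 259. 231.]
```

View pics/ov7.png

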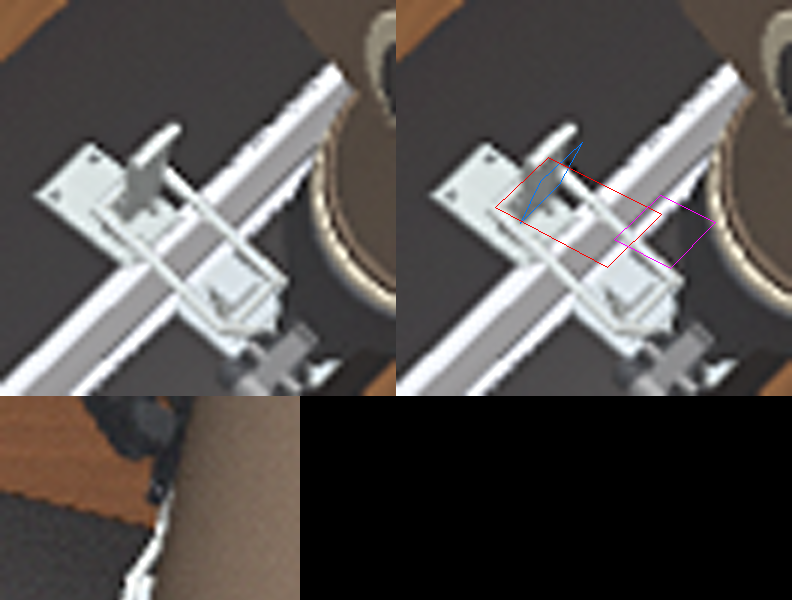

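Run:
```python
from ov import *
i=get_image("scene")
for uv in((243.3,265),(252,257.2)): print([(incase(ray(i,uv,z))*1e3).round(1).tolist() for z in(.12,.13,.14,.15,.16)])
s,p,R=cur();g=incase(p);print("tcp",g*1e3)
zt=np.array([-np.sin(.349),0,-np.cos(.349)])
print("tip px crop",(proj(i,toW(c,[g,g-.019*zt]))-[205,210])*6)
for L,sl in((1.75,-.37),(1.75,-.3),(1.75,-.2),(1.75,-.1),(1.65,-.3)):
    pin,b,t,u,n=latch(L,sl);y=np.array([0,.017,0])
    print(L,sl,"bar",(b*1e3).round(1),"px",((proj(i,toW(c,[b-y,b+y,t-.015*u,t+.015*u]))-[205,210])*6).round(0).tolist())
k=[lidpt([.0525,-.007,.142]),lidpt([.0525,.007,.142]),lidpt([.0445,-.007,.142])]
print(((proj(i,toW(c,k))-[205,210])*6).round(0).tolist())
```

```text
[[64.5, -10.2, 120.0], [68.5, -13.5, 130.0], [72.4, -16.8, 140.0], [76.4, -20.1, 150.0], [80.3, -23.4, 160.0]]
[[66.2, 17.7, 120.0], [70.1, 14.1, 130.0], [74.1, 10.5, 140.0], [78.0, 6.9, 150.0], [81.9, 3.3, 160.0]]
tcp [ 86.67259448  -1.17406852 121.74138543]
tip px crop [[288.34637447 345.62615263]
 [298.96243619 334.21090914]]
1.75 -0.37 bar [ 61.6   0.  128.1] px [[210.0, 328.0], [271.0, 268.0], [272.0, 308.0], [328.0, 364.0]]
1.75 -0.3 bar [ 63.1   0.  132.5] px [[213.0, 325.0], [273.0, 264.0], [272.0, 302.0], [330.0, 357.0]]
1.75 -0.2 bar [ 64.8   0.  138.9] px [[215.0, 320.0], [275.0, 259.0], [271.0, 292.0], [331.0, 345.0]]
1.75 -0.1 bar [ 65.7   0.  145.4] px [[215.0, 313.0], [277.0, 252.0], [269.0, 281.0], [329.0, 332.0]]
1.65 -0.3 bar [ 61.5   0.  132.4] px [[210.0, 323.0], [270.0, 262.0], [269.0, 299.0], [327.0, 355.0]]
[[234.0, 303.0], [259.0, 278.0], [218.0, 290.0]]
```

Call:
jog_arm(
  rows=[
    [[0,0,0],[0,0,0]],
    [[0,0,0],[0,0,0]],
    [[0,0,0],[0,0,0]],
    [[0,0,0],[0,0,0]],
    [[0,0,0],[0,0,0]],
  ],
)

```text
time_s: 13.32
eef_pos: [0.6557, -0.1143, 0.1218]
orientation: [179.9, -20.1, 166.5]
force: [0.6, 0.4, 0.6]
grip_width: 0.0126
grip_force: 0.1
```

Run:
```python
from ov import *
i=get_image("scene")
for q in("loop_tab","lever","loop"):
    for d in spotter.masks_of(i,q)[:1]: print(q,round(d["p"],2),np.round(d["rect"]))
g=cv2.cvtColor(i["frame"],cv2.COLOR_RGB2GRAY)
print(g[252:282:1,238:270])
```

```text
lever 0.53 [224. 231. 250. 263.]
loop 0.73 [224. 242. 255. 267.]
[[146 131 223 251 239 216 133 131 227 243 198  49  65  72  66  53  54  56
   56  51  60  95 132 203 248 101  76 112  91  72  76  77]
 [132 224 251 236 223 226 217 127 127 224 241 189  49  68  71  52  54  56
   54  54  51  72 108 149 199 210  53  89 113  90  72  74]
 [224 250 231 221 220 224 227 222 173 119 218 239 192  53  66  55  55  56
   55  55  53  56  87 123 159 223 204  58  89 110  91  72]
 [251 231 222 220 222 223 225 227 222 174 132 211 230 175  55  56  54  56
   56  56  55  51  61  98 122 166 218 155  58  88 117 100]
 [232 224 224 224 222 223 222 224 230 229 218 186 207 208 180  56  53  55
   57  55  55  54  52  69 100 123 166 222 203  52  76 113]
 [223 204 212 228 225 223 224 229 224 183 205 233 214 169 180  44  54  56
   56  56  56  55  53  55  71  99 120 160 211 204 103  63]
 [226 196 149 218 230 226 229 224 175 177 233 212 164 163  86  46  55  57
   56  56  56  55  56  54  55  71 100 122 148 181 235 150]
 [213 219 113 147 202 237 227 177 177 232 207 179 224 142  39  52  55  57
   57  57  56  55  56  55  52 
[... 2255 characters left out ...]
5  44  41  66 110 110 107 106  98]
 [ 82  81  81  82  82  82  80  83 109 127 112  94  98  95  80  57  42  43
   45  44  44  46  44  44  41  67 110 109 107 106 101  96]
 [ 81  81  81  82  81  83  84  73  72  84  73  81  97 101  73  43  42  45
   48  46  45  44  41  41  67 109 109 107 106 104  98  99]
 [ 81  82  80  81  84  86  75  59  47  52  63  75  85  95  69  43  46  46
   44  44  44  44  43  68 111 109 107 106 106 100  96 101]
 [ 83  81  83  84  84  75  59  50  42  45  53  64  61  57  46  45  46  45
   46  46  43  41  50  95 109 107 106 106 104  98  98 104]
 [ 82  84  85  84  78  62  51  44  46  47  48  49  44  45  44  46  45  43
   45  43  39  51  95 109 107 106 106 106  99  96 103 102]]
```

Run:
```python
from ov import *
d=np.load("im0.npz");im={k:d[k+"0"] for k in("frame","fx","fy","cx","cy","rvec","tvec")}
def end(L):
    u=np.array([-np.cos(L),0,np.sin(L)]);n=np.array([np.sin(L),0,np.cos(L)]);o=np.array([0,0,.136]);y=np.array([0,.011,0])
    e=o+.076*u+.0115*n;return proj(im,toW(c,[e-y,e+y]))
print("orig seen (97,105),(165,58) in crop 205,215 x8 =",(205+97/8,215+105/8),(205+165/8,215+58/8))
print("now seen",(205+133/6,210+165/6),(205+180/6,210+127/6))
for L in(1.2,1.3,1.4,1.5,1.6,1.7,1.8,1.9,2.0): print(L,end(L).round(1).tolist())
```

```text
orig seen (97,105),(165,58) in crop 205,215 x8 = (217.125, 228.125) (225.625, 222.25)
now seen (227.16666666666666, 237.5) (235.0, 231.16666666666666)
1.2 [[213.1, 224.8], [220.1, 218.3]]
1.3 [[215.5, 226.4], [222.5, 219.9]]
1.4 [[218.0, 228.2], [225.0, 221.7]]
1.5 [[220.5, 230.2], [227.5, 223.6]]
1.6 [[223.1, 232.4], [230.1, 225.8]]
1.7 [[225.7, 234.7], [232.6, 228.1]]
1.8 [[228.2, 237.2], [235.2, 230.5]]
1.9 [[230.7, 239.7], [237.6, 233.1]]
2.0 [[233.0, 242.3], [239.9, 235.7]]
```

Call:
jog_arm(
  rows=[
    [[0,0,0],[0,0,0]],
    [[0,0,0],[0,0,0]],
    [[0,0,0],[0,0,0]],
    [[0,0,0],[0,0,0]],
    [[0,0,0],[0,0,0]],
  ],
  grip=0.45,
)

```text
time_s: 14.15
eef_pos: [0.6556, -0.1143, 0.1218]
orientation: [179.9, -20.1, 166.4]
force: [1.5, 0.9, 0.1]
grip_width: 0.0471
grip_force: 0.0
```

Run:
```python
from ov import *
i=get_image("scene");j=get_image("top")
for im in(i,j):
  for q in("loop_tab","lever","loop"):
    for d in spotter.masks_of(im,q)[:1]: print(q,round(d["p"],2),np.round(d["rect"]))
g=cv2.cvtColor(i["frame"],cv2.COLOR_RGB2GRAY)
print(g[240:272,226:262])
np.savez("im1.npz",s=i["frame"],t=j["frame"])
```

```text
loop_tab 0.66 [221. 239. 251. 268.]
lever 0.83 [222. 230. 253. 260.]
loop 0.69 [224. 240. 256. 267.]
loop_tab 0.48 [234. 201. 260. 234.]
[[125 119 123 ...  68 115  68]
 [127 114 122 ...  58 114  67]
 [128 120 120 ...  59 123  92]
 ...
 [125  70  69 ...  55  57  60]
 [ 71  69  72 ...  54  63  61]
 [ 70  73  75 ...  60  62  60]]
```

Run:
```python
import numpy as np,cv2
np.set_printoptions(linewidth=250)
g=cv2.cvtColor(np.load("im1.npz")["s"],cv2.COLOR_RGB2GRAY)
print(g[250:280,236:268])
```

```text
[[153 155 154 156 145 132 211 197 218 233 128  42  61  70  74  73  62  54  55  57  53  53  83 134 194 203  56 108 111  70  75  76]
 [154 155 156 147 132 225 254 235 125 225 241 199  47  64  71  71  61  54  54  55  55  54  77 120 172 242 152  66 119  89  73  75]
 [154 156 147 131 223 251 239 221 127 127 225 241 189  49  65  73  66  52  54  54  55  52  60  95 131 203 248 102  77 112  91  71]
 [156 146 132 224 251 236 222 226 218 127 120 220 240 193  51  67  71  53  54  56  55  53  54  72 108 149 199 210  54  89 112  91]
 [146 131 224 250 231 222 220 223 227 223 172 108 211 241 190  52  67  55  55  56  56  56  51  56  86 123 159 223 204  58  89 111]
 [131 224 250 231 221 220 222 222 224 227 223 174 130 202 230 168  45  50  53  55  55  56  55  52  60  96 124 167 219 154  57  87]
 [222 251 232 224 224 223 223 222 222 224 231 229 219 186 205 216 239  43  53  55  56  55  55  53  54  71 100 123 166 221 204  51]
 [223 234 223 204 212 228 226 223 223 228 223 182 206 234 211 169 189  46  53  56  55  55  57  55  53  55  71  99 119 160 211 204]
 [226 211 225 195 148 219 230 226 229 223 180 200 23
[... 2130 characters left out ...]
 71  53  43  46  45  43  44  40  45  80 111]
 [ 80  80  79  81  78  68  57  88 125 143 166 180 173 138 106 121 184 161  78  61  52  43  42  43  43  44  45  42  39  66 112 110]
 [ 79  79  81  81  81  80  76  71 104 123 141 169 182 129  70  73 124 180  45  45  44  44  44  45  46  44  41  40  66 110 109 106]
 [ 80  81  80  81  82  81  82  78  74 103 126 141 133  96  94  76  77  78  37  44  43  47  46  46  44  41  42  67 111 110 107 106]
 [ 80  80  80  81  82  82  83  83  81  74 101  98  80  91 100  99  57  41  44  45  46  46  44  45  42  40  66 109 108 107 106 103]
 [ 80  81  81  82  81  82  83  85  72  58  60  62  70  82  99 104  47  42  45  45  46  46  43  44  41  68 112 108 107 106 106 100]]
```

Call:
jog_arm(
  rows=[
    [[0,0,0],[0,0,0]],
    [[0,0,-0.002],[0,0,0]],
    [[0,0,-0.006],[0,0,0]],
    [[0,0,-0.012],[0,0,0]],
    [[0,0,-0.02],[0,0,0]],
  ],
  grip=0.2,
)

```text
time_s: 15.18
eef_pos: [0.6624, -0.116, 0.1411]
orientation: [179.9, -20.1, 166.5]
force: [-0.0, -0.0, 0.1]
grip_width: 0.0686
grip_force: 0.0
```

Call:
jog_arm(
  rows=[
    [[-0.005,0,-0.02],[0,0,0]],
    [[-0.01,0,-0.04],[0,0,0]],
    [[-0.02,0,-0.07],[0,0,0]],
    [[-0.03,0,-0.1],[0,0,0]],
    [[-0.04,0,-0.13],[0,0,0]],
  ],
)

```text
time_s: 15.8
eef_pos: [0.7347, -0.1339, 0.2413]
orientation: [179.9, -19.0, 166.4]
force: [-2.9, 0.6, -2.2]
grip_width: 0.0682
grip_force: 0.0
```

Run:
```python
from ov import *
i=get_image("scene");j=get_image("top")
for im in(i,j):
  for q in("loop_tab","lever","loop"):
    for d in spotter.masks_of(im,q)[:1]: print(q,round(d["p"],2),np.round(d["rect"]))
L=1.8;l=lev(L)+loopl(L,-.33)+keep(.047)
cv2.imwrite("pics/ov8.png",np.vstack([np.hstack([crop(i,c,205,210,66,6,[]),crop(i,c,205,210,66,6,l)])[:396],cv2.copyMakeBorder(crop(j,c,310,185,50,6,[])[:204],0,0,0,492,cv2.BORDER_CONSTANT)]))
```

```text
loop_tab 0.52 [221. 242. 264. 274.]
lever 0.77 [222. 229. 262. 269.]
loop 0.69 [225. 241. 265. 275.]
loop_tab 0.59 [330. 188. 348. 237.]
lever 0.92 [330. 188. 348. 235.]
loop 0.79 [327. 186. 347. 231.]
```

View pics/ov8.png

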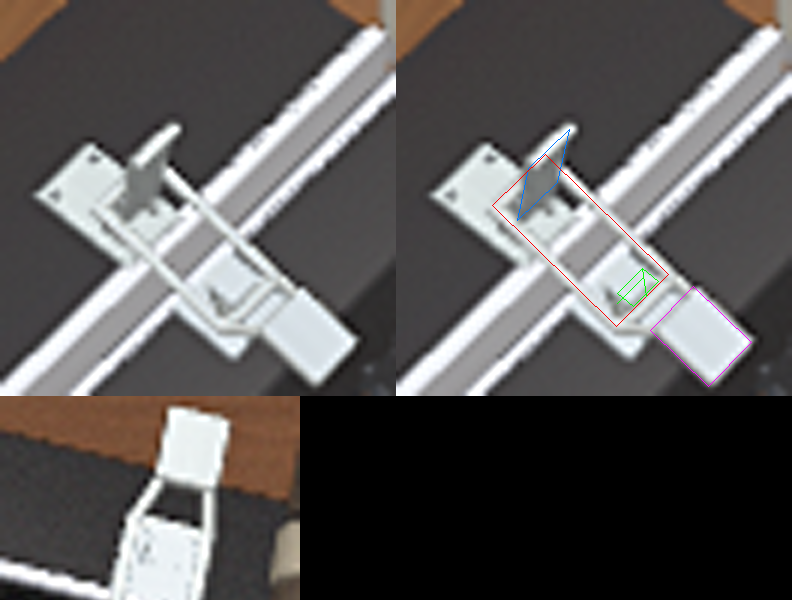

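```bash
cat >> ov.py <<'E'
e20=np.array([-np.cos(.349),0,np.sin(.349)])
def press(L,r=.058):
    P=np.array([-r*np.cos(L)+.0075*np.sin(L),0,.136+r*np.sin(L)+.0075*np.cos(L)]);return P-.011*e20
E
python3 - <<'E'
from ov import *
t=press(1.85)+[.02,0,0]; print((t*1e3).round(1)); go(t,20)
p0=t
for L in(1.8,1.6,1.4,1.2,1,.8,.6,.4,.3,.2,.1,0):print(L,(press(L)*1e3).round(1),tool(press(L)-p0))
E
```

```text
[ 53.5   0.  185.9]
t 16.2 tcp case mm [166.1  -1.3 240.3] ->world [ 0.624 -0.105  0.186]
shift [0.0884, 0.0018, 0.0884] rot [0.0004, 0.0129, 0.0055]
1.8 [ 30.8   0.  187. ] [21.7, 6.7]
1.6 [ 19.5   0.  190. ] [33.3, 7.8]
1.4 [  7.9   0.  190.7] [44.5, 11.2]
1.2 [ -3.7   0.  189. ] [54.8, 16.7]
1 [-14.7   0.  185.1] [63.8, 24.1]
0.8 [-24.7   0.  179.1] [71.2, 33.2]
0.6 [-33.3   0.  171.2] [76.5, 43.6]
0.4 [-40.2   0.  161.7] [79.8, 54.8]
0.3 [-42.9   0.  156.5] [80.5, 60.6]
0.2 [-45.    0.  151.1] [80.7, 66.4]
0.1 [-46.6   0.  145.5] [80.3, 72.3]
0 [-47.7   0.  139.7] [79.3, 78.0]
```

Call:
jog_arm(
  rows=[
    [[0.03,0.001,0.02],[0,0.013,0.005]],
    [[0.055,0.002,0.05],[0,0.013,0.005]],
    [[0.075,0.002,0.075],[0,0.013,0.005]],
    [[0.088,0.002,0.088],[0,0.013,0.005]],
    [[0.088,0.002,0.088],[0,0.013,0.005]],
  ],
  grip=1,
)

```text
time_s: 16.82
eef_pos: [0.6237, -0.1048, 0.1865]
orientation: [179.9, -20.0, 166.1]
force: [0.7, 0.5, 0.8]
grip_width: 0.0004
grip_force: 0.0
```

Call:
jog_arm(
  rows=[
    [[0.007,0,0.002],[0,0,0]],
    [[0.014,0,0.004],[0,0,0]],
    [[0.0217,0,0.0067],[0,0,0]],
    [[0.027,0,0.007],[0,0,0]],
    [[0.033,0,0.008],[0,0,0]],
  ],
)

```text
time_s: 17.45
eef_pos: [0.5921, -0.0971, 0.1906]
orientation: [179.9, -19.9, 166.1]
force: [0.1, 0.4, 0.2]
grip_width: 0.0002
grip_force: 0.0
```

```bash
cat > st.py <<'E'
from ov import *
s,p,R=cur();F=np.array(s["force"]);co,si=np.cos(c[2]),np.sin(c[2])
print("t",round(s["time_s"],2),"tcp",(incase(p)*1e3).round(1),"F",np.round([co*F[0]+si*F[1],-si*F[0]+co*F[1],F[2]],1))
for L in(1.6,1.5,1.4,1.3,1.2,1.1,1,.9,.8,.7,.6,.5,.4,.3,.2,.1,0):print(L,tool(press(L)-incase(p)),end=" ")
i=get_image("scene")
for q in("lever","loop","loop_tab"):
    for d in spotter.masks_of(i,q)[:1]: print(q,round(d["p"],2),np.round(d["rect"]))
E
python3 st.py
```

```text
t 17.45 tcp [ 20.9   0.3 190.6] F [0.  0.4 0.2]
1.6 [1.1, 1.0] 1.5 [6.8, 2.4] 1.4 [12.3, 4.4] 1.3 [17.6, 6.9] 1.2 [22.6, 9.9] 1.1 [27.3, 13.4] 1 [31.6, 17.3] 0.9 [35.5, 21.7] 0.8 [38.9, 26.4] 0.7 [41.9, 31.5] 0.6 [44.3, 36.8] 0.5 [46.2, 42.3] 0.4 [47.5, 48.0] 0.3 [48.3, 53.8] 0.2 [48.5, 59.6] 0.1 [48.0, 65.5] 0 [47.1, 71.2] lever 0.63 [223. 239. 263. 271.]
loop 0.78 [222. 239. 264. 278.]
loop_tab 0.57 [236. 246. 265. 275.]
```

Call:
jog_arm(
  rows=[
    [[0.003,0,0.0015],[0,0,0]],
    [[0.0068,0,0.0024],[0,0,0]],
    [[0.0095,0,0.0034],[0,0,0]],
    [[0.0123,0,0.0044],[0,0,0]],
    [[0.015,0,0.0056],[0,0,0]],
  ],
)

```text
time_s: 18.27
eef_pos: [0.5766, -0.0933, 0.1902]
orientation: [179.9, -19.9, 166.1]
force: [-0.0, 0.0, 0.5]
grip_width: -0.0003
grip_force: 0.0
```

```bash
python3 st.py
```

```text
t 18.27 tcp [  5.    0.3 190.2] F [-0.   0.   0.5]
1.6 [-13.7, -4.7] 1.5 [-8.1, -3.3] 1.4 [-2.6, -1.4] 1.3 [2.7, 1.1] 1.2 [7.7, 4.1] 1.1 [12.4, 7.6] 1 [16.7, 11.6] 0.9 [20.6, 15.9] 0.8 [24.1, 20.6] 0.7 [27.0, 25.7] 0.6 [29.5, 31.0] 0.5 [31.3, 36.5] 0.4 [32.7, 42.2] 0.3 [33.4, 48.0] 0.2 [33.6, 53.9] 0.1 [33.2, 59.7] 0 [32.2, 65.5] lever 0.8 [222. 233. 265. 272.]
loop 0.7 [309. 226. 337. 268.]
loop_tab 0.65 [221. 239. 267. 272.]
```

Call:
jog_arm(
  rows=[
    [[0.0022,0,0.0011],[0,0,0]],
    [[0.0046,0,0.0025],[0,0,0]],
    [[0.007,0,0.004],[0,0,0]],
    [[0.0095,0,0.0056],[0,0,0]],
    [[0.012,0,0.0074],[0,0,0]],
  ],
)

```text
time_s: 19.1
eef_pos: [0.5632, -0.0899, 0.1873]
orientation: [179.9, -19.9, 166.1]
force: [-0.1, -0.2, -0.7]
grip_width: 0.0001
grip_force: 0.0
```

```bash
python3 st.py
```

```text
t 19.1 tcp [ -8.9   0.3 187.3] F [-0.1 -0.2 -0.7]
1.6 [-25.8, -12.2] 1.5 [-20.1, -10.8] 1.4 [-14.6, -8.9] 1.3 [-9.3, -6.4] 1.2 [-4.3, -3.4] 1.1 [0.4, 0.1] 1 [4.7, 4.1] 0.9 [8.6, 8.4] 0.8 [12.1, 13.2] 0.7 [15.0, 18.2] 0.6 [17.4, 23.5] 0.5 [19.3, 29.0] 0.4 [20.7, 34.7] 0.3 [21.4, 40.5] 0.2 [21.6, 46.4] 0.1 [21.2, 52.2] 0 [20.2, 58.0] lever 0.91 [222. 232. 267. 269.]
loop 0.54 [221. 238. 267. 277.]
loop_tab 0.69 [234. 256. 265. 276.]
```

Run:
```python
from ov import *
np.set_printoptions(linewidth=250,threshold=100000)
i=get_image("scene");g=cv2.cvtColor(i["frame"],cv2.COLOR_RGB2GRAY)
b=cv2.imread("pics/ov8.png")[:396,:396];b=cv2.resize(cv2.cvtColor(b,cv2.COLOR_BGR2GRAY),(66,66),interpolation=cv2.INTER_AREA)
print(b[16:46:1,6:40]);print(g[226:256,211:245])
s,p,R=cur();gg=incase(p);print(proj(i,toW(c,[gg,gg+[.0103,0,-.0038],gg-[.0103,0,-.0038]])))
```

```text
[[ 61  63  61  61  62  62  61  63  62  63  63  63  62  63  62  62  64  64  64  63  63  64  64  63  65  64  63  64  64  65  64  66  65  66]
 [ 62  61  62  63  61  63  63  63  63  63  63  64  62  64  63  63  62  63  64  63  64  65  64  64  64  63  64  65  66  65  64  65  64  65]
 [ 61  62  62  62  63  62  63  62  63  63  63  63  64  63  64  63  63  62  64  64  65  63  61  62  63  65  65  65  66  66  64  65  65  65]
 [ 62  62  62  62  63  62  62  63  63  63  63  63  62  63  63  63  64  63  63  64  61  58  57  57  60  63  64  65  65  66  65  66  66  65]
 [ 61  62  63  63  62  61  62  62  64  64  62  63  64  63  64  64  64  63  62  58  52  70 114 107  61  61  65  65  65  65  66  65  65  65]
 [ 62  61  62  63  62  63  63  63  63  63  63  63  63  64  63  63  64  62  56  50  70 154 234 221  77  59  65  65  66  66  64  65  65  65]
 [ 62  61  62  63  62  63  64  61  58  58  62  64  64  64  64  64  63  57  50 102 200 245 233 139  60  61  66  66  66  65  65  66  65  65]
 [ 63  63  63  63  63  61  59  56  58  60  52  60  62  64  65  63  56  51 104 205 251 230 138  60  57  65  66  65  66  67  65  
[... 6629 characters left out ...]
52 248 185 151 154 154 155 156 146 132 224 254 235 124]
 [ 66  65  65  66  66  66  66  66  64  61  56  72 143 225 232 217 175 181 228 226 227 183 150 154 155 155 156 146 132 223 251 239 220 127]
 [ 65  65  65  65  65  66  66  66  65  66  62  56  63 122 189 219 181 216 200 229 224 146 150 154 154 155 146 131 224 251 235 222 225 217]
 [ 64  65  64  67  66  65  66  67  68  65  65  60  45  81 179 218 224 250 242 179 233 225 131 149 154 146 131 223 250 231 221 219 223 227]
 [ 65  66  65  66  67  66  67  65  67  65  63  50  85 194 252 246 248 247 183 148 186 238 228 152 140 131 223 250 231 221 219 222 222 224]]
[[220.54350527 229.10282755]
 [224.01971423 232.5328433 ]
 [217.07129811 225.67676042]]
```

Run:
```python
from ov import *
np.set_printoptions(linewidth=250,threshold=100000)
j=get_image("top");g=cv2.cvtColor(j["frame"],cv2.COLOR_RGB2GRAY)
def end(L,r=.076,h=.0115):
    u=np.array([-np.cos(L),0,np.sin(L)]);n=np.array([np.sin(L),0,np.cos(L)]);o=np.array([0,0,.136]);y=np.array([0,.011,0])
    e=o+r*u+h*n;return proj(j,toW(c,[e-y,e+y])).round(1).tolist()
for L in(1.4,1.8):print(L,end(L))
s,p,R=cur();gg=incase(p);print("tcp",proj(j,toW(c,[gg,gg+[.0,.02,0],gg-[0,.02,0]])).round(1).tolist(), (gg*1e3).round(1), s["orientation"])
print("pivot",proj(j,toW(c,[[0,0,.136],[-.033,0,.122],[0.018,0,.12]])).round(1).tolist())
print(g[190:250,318:356])
```

```text
1.4 [[340.4, 234.1], [330.3, 231.5]]
1.8 [[343.4, 220.5], [333.4, 218.0]]
tcp [[333.0, 236.3], [324.1, 234.0], [342.0, 238.6]] [ -8.5   0.3 187.4] [179.92398273 -19.86920414 166.14658666]
pivot [[331.3, 233.4], [327.2, 247.6], [332.4, 226.2]]
[[ 89  86  89  88  88  88  89  90  87  88  92  86  93  89  88  87 149 166  70 109  80  66  71  73  68  73  64  56  61  64  61  67  77  79  79  84  90  93]
 [ 91  88  93  89  87  90  89  90  90  91  89  86  88  93  88  86 125 211  75 116  92  71  69  72  68  68  59  65  65  66  60  65  73  77  83  88  86  89]
 [ 78  89  86  91  93  92  93  94  91  89  88  88  89  93  92  78 139 248  80 103 115  68  69  72  78  71  64  59  57  55  62  67  76  80  84  88  92  91]
 [ 53  58  63  52  76  92  93  90  93  94  93  93  95  91  92  61 124 232 160  83 115  93  67  75  74  74  71  64  66  55  55  72  78  81  85  87  90  94]
 [ 53  55  56  52  49  56  53  49  67  87  92  93  89  84  68  53 101 203 168  70 111  95  73  68  71  73  74  78  75  71  67  66  75  78  83  87  88  95]
 [ 57  55  56  57  49  55  57  49  46  48  58  47  74  94  60  61  99 196 243  79 
[... 7743 characters left out ...]
67  68  67  66  66  65  68  59  67  76  78  81  84  88  90  94  97 100  98 101]
 [ 72  72  60 140 199 100 214 242 240 241 241 242 243 243 244 248 254  95  64  64  73  66  70  68  69  62  69  74  80  78  85  88  90  93  95  97 100 100]
 [ 75  73  62 214 253 240 245 244 243 241 241 243 244 245 203 202 231  76  64  71  69  68  66  66  67  62  71  72  80  79  83  87  92  93  92  96 100 104]
 [ 72  72  61 145 162 230 236 250 247 245 244 246 246 230 123 150 176  72  61  71  67  67  70  67  70  58  70  77  79  82  83  87  93  93  97  97 101 103]
 [ 69  71  66  77  73 110 111 160 154 225 233 251 251 248 214 245 138  69  70  68  69  66  66  65  63  62  72  75  80  83  85  90  93  96  97  97 104 104]]
```

```bash
cat >> ov.py <<'E'
z20=np.array([-np.sin(.349),0,-np.cos(.349)])
E
python3 - <<'E'
from ov import *
s,p,R=cur();g=incase(p)
for n,t in(("up",[-.005,0,.205]),("A",[.062,0,.205])):print(n,tool(np.array(t)-g))
B=press(1.8)+[.022,0,0]+.019*z20;print("B",(B*1e3).round(1),tool(B-g),"y",g[1])
for L in(1.8,1.7,1.6,1.5,1.4):print(L,tool(press(L)+.019*z20-B))
E
```

```text
up [2.7, -17.8]
A [-60.2, -40.7]
B [ 46.3   0.  169.2] [-57.8, -1.7] y 0.0002712291429088592
1.8 [20.7, 7.5]
1.7 [26.5, 7.8]
1.6 [32.3, 8.6]
1.5 [38.0, 10.0]
1.4 [43.5, 11.9]
```

Call:
jog_arm(
  rows=[
    [[0.0027,0,-0.018],[0,0,0]],
    [[-0.02,0,-0.026],[0,0,0]],
    [[-0.045,0,-0.036],[0,0,0]],
    [[-0.06,0,-0.041],[0,0,0]],
    [[-0.06,0,-0.041],[0,0,0]],
  ],
)

```text
time_s: 20.02
eef_pos: [0.6321, -0.1071, 0.2047]
orientation: [179.9, -19.9, 166.1]
force: [-0.9, 1.1, 0.2]
grip_width: -0.0002
grip_force: 0.0
```

Call:
jog_arm(
  rows=[
    [[0,0,0.01],[0,0,0]],
    [[0.001,0,0.02],[0,0,0]],
    [[0.002,0,0.03],[0,0,0]],
    [[0.002,0,0.039],[0,0,0]],
    [[0.002,0,0.039],[0,0,0]],
  ],
)

```text
time_s: 20.65
eef_pos: [0.6163, -0.103, 0.1688]
orientation: [179.9, -20.0, 166.1]
force: [-0.6, 0.2, 0.5]
grip_width: -0.0004
grip_force: 0.0
```

Call:
jog_arm(
  rows=[
    [[0.005,0,0.002],[0,0,0]],
    [[0.01,0,0.004],[0,0,0]],
    [[0.015,0,0.006],[0,0,0]],
    [[0.021,0,0.0075],[0,0,0]],
    [[0.0265,0,0.008],[0,0,0]],
  ],
)

```text
time_s: 21.28
eef_pos: [0.5906, -0.0967, 0.1713]
orientation: [179.9, -19.8, 166.1]
force: [2.8, -1.3, -1.0]
grip_width: -0.0
grip_force: 1.8
```

```bash
cat > st.py <<'E'
from ov import *
s,p,R=cur();F=np.array(s["force"]);co,si=np.cos(c[2]),np.sin(c[2]);g=incase(p)
print("t",round(s["time_s"],2),"tcp",(g*1e3).round(1),"F",np.round([co*F[0]+si*F[1],-si*F[0]+co*F[1],F[2]],1))
for L in(1.6,1.5,1.4,1.3,1.2,1.1,1,.9,.8,.7,.6,.5,.4,.3,.2,.1,0):print(L,tool(press(L)+.019*z20-g),end=" ")
i=get_image("scene");f=cv2.cvtColor(i["frame"],cv2.COLOR_RGB2GRAY);print()
np.set_printoptions(linewidth=250,threshold=100000)
def end(L):
    u=np.array([-np.cos(L),0,np.sin(L)]);n=np.array([np.sin(L),0,np.cos(L)]);return proj(i,toW(c,[np.array([0,0,.136])+.076*u+.0115*n]))[0]
for d in spotter.masks_of(i,"lever")[:1]: print("lever",round(d["p"],2),np.round(d["rect"]))
# bright turned-up end: profile of max brightness along the arc of possible ends
print({round(L,2):int(f[int(round(v[1])),int(round(v[0]))]) for L in np.arange(0,2.2,.1) for v in[end(L)]})
E
python3 st.py
```

```text
t 21.27 tcp [ 19.4   0.3 171.3] F [ 3.  -0.6 -1. ]
1.6 [6.2, 1.3] 1.5 [11.9, 2.7] 1.4 [17.4, 4.7] 1.3 [22.7, 7.2] 1.2 [27.7, 10.2] 1.1 [32.4, 13.7] 1 [36.7, 17.6] 0.9 [40.6, 22.0] 0.8 [44.1, 26.7] 0.7 [47.0, 31.8] 0.6 [49.4, 37.1] 0.5 [51.3, 42.6] 0.4 [52.7, 48.3] 0.3 [53.4, 54.1] 0.2 [53.6, 60.0] 0.1 [53.2, 65.8] 0 [52.2, 71.5] 
lever 0.67 [227. 242. 265. 270.]
{np.float64(0.0): 86, np.float64(0.1): 106, np.float64(0.2): 106, np.float64(0.3): 105, np.float64(0.4): 105, np.float64(0.5): 102, np.float64(0.6): 103, np.float64(0.7): 97, np.float64(0.8): 56, np.float64(0.9): 58, np.float64(1.0): 57, np.float64(1.1): 57, np.float64(1.2): 59, np.float64(1.3): 59, np.float64(1.4): 59, np.float64(1.5): 61, np.float64(1.6): 59, np.float64(1.7): 64, np.float64(1.8): 54, np.float64(1.9): 50, np.float64(2.0): 81, np.float64(2.1): 255}
```

Call:
jog_arm(
  rows=[
    [[0.0045,0,0.0015],[0,0,0]],
    [[0.009,0,0.003],[0,0,0]],
    [[0.013,0,0.0045],[0,0,0]],
    [[0.0175,0,0.006],[0,0,0]],
    [[0.0225,0,0.0085],[0,0,0]],
  ],
)

```text
time_s: 22.0
eef_pos: [0.5661, -0.0906, 0.1706]
orientation: [179.9, -19.9, 166.1]
force: [0.6, -0.7, 1.9]
grip_width: -0.0002
grip_force: 0.9
```

```bash
python3 st.py
```

```text
t 22.0 tcp [ -5.8   0.3 170.6] F [ 0.8 -0.5  1.9]
1.6 [-17.2, -7.9] 1.5 [-11.5, -6.5] 1.4 [-6.0, -4.5] 1.3 [-0.7, -2.0] 1.2 [4.3, 1.0] 1.1 [9.0, 4.5] 1 [13.3, 8.4] 0.9 [17.2, 12.8] 0.8 [20.6, 17.5] 0.7 [23.6, 22.6] 0.6 [26.0, 27.9] 0.5 [27.9, 33.4] 0.4 [29.2, 39.1] 0.3 [30.0, 44.9] 0.2 [30.2, 50.7] 0.1 [29.8, 56.6] 0 [28.8, 62.3] 
lever 0.82 [220. 235. 263. 267.]
{np.float64(0.0): 86, np.float64(0.1): 105, np.float64(0.2): 106, np.float64(0.3): 105, np.float64(0.4): 106, np.float64(0.5): 105, np.float64(0.6): 102, np.float64(0.7): 97, np.float64(0.8): 57, np.float64(0.9): 57, np.float64(1.0): 60, np.float64(1.1): 58, np.float64(1.2): 63, np.float64(1.3): 52, np.float64(1.4): 52, np.float64(1.5): 56, np.float64(1.6): 53, np.float64(1.7): 55, np.float64(1.8): 62, np.float64(1.9): 62, np.float64(2.0): 60, np.float64(2.1): 254}
```

Call:
jog_arm(
  rows=[
    [[0.0035,0,0.002],[0,0,0]],
    [[0.006,0,0.004],[0,0,0]],
    [[0.0085,0,0.006],[0,0,0]],
    [[0.011,0,0.008],[0,0,0]],
    [[0.0133,0,0.0105],[0,0,0]],
  ],
)

```text
time_s: 22.72
eef_pos: [0.5513, -0.0869, 0.1655]
orientation: [179.9, -19.8, 166.1]
force: [2.3, -1.5, 5.1]
grip_width: 0.0001
grip_force: 2.0
```

```bash
python3 st.py
```

```text
t 22.73 tcp [-21.    0.3 165.5] F [ 2.6 -0.9  5.1]
1.6 [-29.8, -17.9] 1.5 [-24.1, -16.5] 1.4 [-18.6, -14.5] 1.3 [-13.3, -12.0] 1.2 [-8.3, -9.0] 1.1 [-3.6, -5.5] 1 [0.7, -1.5] 0.9 [4.6, 2.8] 0.8 [8.1, 7.5] 0.7 [11.0, 12.6] 0.6 [13.4, 17.9] 0.5 [15.3, 23.4] 0.4 [16.7, 29.1] 0.3 [17.4, 34.9] 0.2 [17.6, 40.8] 0.1 [17.2, 46.6] 0 [16.2, 52.4] 
lever 0.63 [222. 230. 263. 268.]
{np.float64(0.0): 87, np.float64(0.1): 105, np.float64(0.2): 108, np.float64(0.3): 106, np.float64(0.4): 106, np.float64(0.5): 105, np.float64(0.6): 104, np.float64(0.7): 97, np.float64(0.8): 57, np.float64(0.9): 58, np.float64(1.0): 62, np.float64(1.1): 49, np.float64(1.2): 54, np.float64(1.3): 55, np.float64(1.4): 50, np.float64(1.5): 56, np.float64(1.6): 64, np.float64(1.7): 64, np.float64(1.8): 65, np.float64(1.9): 66, np.float64(2.0): 63, np.float64(2.1): 254}
```

Call:
jog_arm(
  rows=[
    [[0.002,0,0.002],[0,0,0]],
    [[0.004,0,0.004],[0,0,0]],
    [[0.0055,0,0.006],[0,0,0]],
    [[0.007,0,0.008],[0,0,0]],
    [[0.0085,0,0.0095],[0,0,0]],
  ],
)

```text
time_s: 23.45
eef_pos: [0.5404, -0.0843, 0.1595]
orientation: [179.9, -19.8, 166.1]
force: [3.2, -1.8, 5.4]
grip_width: 0.0001
grip_force: 2.7
```

```bash
python3 st.py
```

```text
t 23.45 tcp [-32.3   0.3 159.5] F [ 3.6 -1.   5.4]
1.6 [-38.2, -27.4] 1.5 [-32.5, -26.0] 1.4 [-27.0, -24.1] 1.3 [-21.8, -21.6] 1.2 [-16.7, -18.5] 1.1 [-12.1, -15.1] 1 [-7.7, -11.1] 0.9 [-3.8, -6.7] 0.8 [-0.4, -2.0] 0.7 [2.5, 3.0] 0.6 [5.0, 8.3] 0.5 [6.9, 13.9] 0.4 [8.2, 19.6] 0.3 [9.0, 25.4] 0.2 [9.1, 31.2] 0.1 [8.7, 37.0] 0 [7.7, 42.8] 
lever 0.89 [214. 231. 260. 264.]
{np.float64(0.0): 85, np.float64(0.1): 106, np.float64(0.2): 107, np.float64(0.3): 106, np.float64(0.4): 106, np.float64(0.5): 104, np.float64(0.6): 102, np.float64(0.7): 99, np.float64(0.8): 63, np.float64(0.9): 53, np.float64(1.0): 51, np.float64(1.1): 55, np.float64(1.2): 63, np.float64(1.3): 52, np.float64(1.4): 53, np.float64(1.5): 63, np.float64(1.6): 64, np.float64(1.7): 64, np.float64(1.8): 65, np.float64(1.9): 66, np.float64(2.0): 65, np.float64(2.1): 254}
```

Call:
jog_arm(
  rows=[
    [[0.0012,0,0.0022],[0,0,0]],
    [[0.0025,0,0.0045],[0,0,0]],
    [[0.0035,0,0.0065],[0,0,0]],
    [[0.0045,0,0.0085],[0,0,0]],
    [[0.0055,0,0.011],[0,0,0]],
  ],
)

```text
time_s: 24.18
eef_pos: [0.5313, -0.082, 0.1511]
orientation: [179.9, -19.9, 166.1]
force: [-0.3, 0.4, 7.6]
grip_width: -0.0002
grip_force: 2.9
```

```bash
python3 st.py | head -2
```

```text
t 24.18 tcp [-41.7   0.3 151.1] F [-0.4  0.3  7.6]
1.6 [-44.2, -38.5] 1.5 [-38.6, -37.1] 1.4 [-33.1, -35.2] 1.3 [-27.8, -32.7] 1.2 [-22.8, -29.7] 1.1 [-18.1, -26.2] 1 [-13.8, -22.2] 0.9 [-9.9, -17.9] 0.8 [-6.4, -13.1] 0.7 [-3.5, -8.1] 0.6 [-1.0, -2.8] 0.5 [0.8, 2.8] 0.4 [2.2, 8.5] 0.3 [2.9, 14.3] 0.2 [3.1, 20.1] 0.1 [2.7, 25.9] 0 [1.7, 31.7]
```

Call:
jog_arm(
  rows=[
    [[0.0008,0,0.0025],[0,0,0]],
    [[0.0015,0,0.005],[0,0,0]],
    [[0.002,0,0.0075],[0,0,0]],
    [[0.0024,0,0.01],[0,0,0]],
    [[0.0027,0,0.012],[0,0,0]],
  ],
)

```text
time_s: 24.9
eef_pos: [0.5242, -0.0802, 0.1403]
orientation: [179.9, -20.0, 166.1]
force: [-0.2, 0.9, 4.4]
grip_width: -0.0001
grip_force: 2.2
```

```bash
python3 st.py
```

```text
t 24.9 tcp [-49.    0.3 140.3] F [-0.4  0.9  4.4]
1.6 [-47.4, -51.1] 1.5 [-41.8, -49.7] 1.4 [-36.3, -47.8] 1.3 [-31.0, -45.3] 1.2 [-26.0, -42.3] 1.1 [-21.3, -38.8] 1 [-17.0, -34.8] 0.9 [-13.1, -30.4] 0.8 [-9.6, -25.7] 0.7 [-6.7, -20.7] 0.6 [-4.2, -15.4] 0.5 [-2.4, -9.8] 0.4 [-1.0, -4.1] 0.3 [-0.3, 1.7] 0.2 [-0.1, 7.5] 0.1 [-0.5, 13.3] 0 [-1.5, 19.1] 
lever 0.85 [212. 227. 256. 264.]
{np.float64(0.0): 241, np.float64(0.1): 206, np.float64(0.2): 81, np.float64(0.3): 70, np.float64(0.4): 91, np.float64(0.5): 61, np.float64(0.6): 46, np.float64(0.7): 54, np.float64(0.8): 53, np.float64(0.9): 53, np.float64(1.0): 55, np.float64(1.1): 55, np.float64(1.2): 56, np.float64(1.3): 55, np.float64(1.4): 59, np.float64(1.5): 65, np.float64(1.6): 64, np.float64(1.7): 65, np.float64(1.8): 65, np.float64(1.9): 66, np.float64(2.0): 65, np.float64(2.1): 254}
```

Call:
jog_arm(
  rows=[
    [[0.0003,0,0.002],[0,0,0]],
    [[0.0003,0,0.004],[0,0,0]],
    [[0.0003,0,0.006],[0,0,0]],
    [[0.0003,0,0.008],[0,0,0]],
    [[0.0003,0,0.01],[0,0,0]],
  ],
)

```text
time_s: 25.62
eef_pos: [0.5213, -0.0795, 0.1309]
orientation: [179.9, -19.9, 166.1]
force: [-1.7, 1.6, 4.1]
grip_width: 0.0
grip_force: 1.8
```

```bash
python3 st.py
```

```text
t 25.62 tcp [-52.    0.3 130.9] F [-2.1  1.2  4.1]
1.6 [-47.0, -60.9] 1.5 [-41.3, -59.5] 1.4 [-35.8, -57.6] 1.3 [-30.5, -55.1] 1.2 [-25.5, -52.1] 1.1 [-20.8, -48.6] 1 [-16.5, -44.6] 0.9 [-12.6, -40.3] 0.8 [-9.2, -35.6] 0.7 [-6.2, -30.5] 0.6 [-3.8, -25.2] 0.5 [-1.9, -19.7] 0.4 [-0.6, -14.0] 0.3 [0.2, -8.2] 0.2 [0.4, -2.3] 0.1 [-0.1, 3.5] 0 [-1.0, 9.3] 
lever 0.8 [215. 231. 257. 264.]
{np.float64(0.0): 94, np.float64(0.1): 123, np.float64(0.2): 102, np.float64(0.3): 91, np.float64(0.4): 108, np.float64(0.5): 69, np.float64(0.6): 50, np.float64(0.7): 52, np.float64(0.8): 55, np.float64(0.9): 54, np.float64(1.0): 52, np.float64(1.1): 56, np.float64(1.2): 55, np.float64(1.3): 55, np.float64(1.4): 55, np.float64(1.5): 64, np.float64(1.6): 66, np.float64(1.7): 65, np.float64(1.8): 66, np.float64(1.9): 65, np.float64(2.0): 65, np.float64(2.1): 254}
```

Call:
jog_arm(
  rows=[
    [[0,0,0.0015],[0,0,0]],
    [[0,0,0.003],[0,0,0]],
    [[0,0,0.0045],[0,0,0]],
    [[0,0,0.006],[0,0,0]],
    [[0,0,0.006],[0,0,0]],
  ],
)

```text
time_s: 26.35
eef_pos: [0.5198, -0.0791, 0.1251]
orientation: [179.9, -19.9, 166.1]
force: [0.1, 0.5, -1.1]
grip_width: 0.0001
grip_force: 0.0
```

```bash
python3 st.py
```

```text
t 26.35 tcp [-53.6   0.3 125.1] F [-0.   0.6 -1.1]
1.6 [-46.5, -67.0] 1.5 [-40.8, -65.6] 1.4 [-35.3, -63.6] 1.3 [-30.0, -61.1] 1.2 [-25.0, -58.1] 1.1 [-20.3, -54.6] 1 [-16.0, -50.7] 0.9 [-12.1, -46.3] 0.8 [-8.7, -41.6] 0.7 [-5.7, -36.5] 0.6 [-3.3, -31.2] 0.5 [-1.4, -25.7] 0.4 [-0.1, -20.0] 0.3 [0.7, -14.2] 0.2 [0.8, -8.3] 0.1 [0.4, -2.5] 0 [-0.6, 3.2] 
lever 0.58 [213. 230. 257. 264.]
{np.float64(0.0): 68, np.float64(0.1): 105, np.float64(0.2): 107, np.float64(0.3): 107, np.float64(0.4): 106, np.float64(0.5): 59, np.float64(0.6): 51, np.float64(0.7): 54, np.float64(0.8): 52, np.float64(0.9): 52, np.float64(1.0): 51, np.float64(1.1): 52, np.float64(1.2): 53, np.float64(1.3): 55, np.float64(1.4): 55, np.float64(1.5): 57, np.float64(1.6): 63, np.float64(1.7): 65, np.float64(1.8): 66, np.float64(1.9): 65, np.float64(2.0): 65, np.float64(2.1): 255}
```

Call:
jog_arm(
  rows=[
    [[0,0,-0.01],[0,0,0]],
    [[0,0,-0.03],[0,0,0]],
    [[0,0,-0.07],[0,0,0]],
    [[0,0,-0.12],[0,0,0]],
    [[0,0,-0.17],[0,0,0]],
  ],
)

```text
time_s: 27.08
eef_pos: [0.5763, -0.0934, 0.2876]
orientation: [179.9, -19.8, 166.1]
force: [0.7, -0.5, -0.8]
grip_width: -0.0002
grip_force: 0.0
```

Call:
jog_arm(
  rows=[
    [[0,0.05,0],[0,0,0]],
    [[0,0.1,0],[0,0,0]],
    [[0,0.16,0],[0,0,0]],
    [[0,0.2,0],[0,0,0]],
    [[0,0.2,0],[0,0,0]],
  ],
)

```text
time_s: 27.7
eef_pos: [0.6237, 0.1058, 0.2856]
orientation: [179.8, -19.9, 166.6]
force: [-0.3, -0.2, -0.5]
grip_width: -0.0004
grip_force: 0.0
```

```bash
python3 st.py | tail -2
python3 - <<'E'
from ov import *
np.set_printoptions(linewidth=250,threshold=100000)
j=get_image("top");i=get_image("scene")
for n,im in(("top",j),("scene",i)):
    f=cv2.cvtColor(im["frame"],cv2.COLOR_RGB2GRAY)
    for q in("lever","loop","loop_tab","spray_can","flange","spanner","pipe_stub"):
        for d in spotter.masks_of(im,q)[:1]: print(n,q,round(d["p"],2),np.round(d["rect"]))
    # profile across seam away from latch, y=0.07 and y=-.06 at z=.12
    for y in(.08,-.07):
        xs=np.arange(0,.05,.002);u=proj(im,toW(c,[[x,y,.12] for x in xs]));print(n,y,[int(f[int(round(v[1])),int(round(v[0]))]) for v in u])
    xs=np.arange(-.09,.1,.004);u=proj(im,toW(c,[[x,0,.143] for x in xs]));print("axis",[int(f[int(round(v[1])),int(round(v[0]))]) for v in u])
    for L,sl in((0,-.1),(0,-.2)):
        pin,b,t,uu,nn=latch(L,sl);print(sl,proj(im,toW(c,[t+a*.015*uu+[0,k*.012,0] for a in(-1,1) for k in(-1,1)])).round(0).tolist())
E
```

```text
lever 0.92 [202. 219. 258. 265.]
{np.float64(0.0): 142, np.float64(0.1): 85, np.float64(0.2): 102, np.float64(0.3): 102, np.float64(0.4): 106, np.float64(0.5): 102, np.float64(0.6): 103, np.float64(0.7): 97, np.float64(0.8): 60, np.float64(0.9): 61, np.float64(1.0): 61, np.float64(1.1): 64, np.float64(1.2): 63, np.float64(1.3): 64, np.float64(1.4): 63, np.float64(1.5): 63, np.float64(1.6): 66, np.float64(1.7): 66, np.float64(1.8): 67, np.float64(1.9): 66, np.float64(2.0): 65, np.float64(2.1): 254}
top lever 0.89 [320. 192. 347. 268.]
top loop 0.86 [320. 191. 350. 239.]
top loop_tab 0.8 [324. 196. 347. 240.]
top flange 0.9 [379. 256. 417. 285.]
top spanner 0.91 [405. 183. 424. 249.]
top pipe_stub 0.57 [299. 190. 395. 285.]
top 0.08 [92, 91, 96, 93, 88, 90, 92, 88, 82, 82, 83, 82, 84, 78, 75, 75, 81, 73, 68, 67, 68, 68, 60, 59, 62]
top -0.07 [62, 65, 65, 62, 61, 72, 127, 211, 246, 255, 81, 16, 18, 90, 222, 222, 255, 255, 48, 56, 59, 59, 57, 62, 61]
axis [71, 71, 68, 64, 246, 235, 249, 243, 240, 242, 240, 240, 239, 241, 242, 240, 241, 239, 241, 236, 229, 241, 242, 240, 237, 233, 255, 86
[... 459 characters left out ...]
 [166. 346. 240. 389.]
scene pipe_stub 0.73 [308. 225. 340. 267.]
scene 0.08 [66, 67, 67, 66, 62, 54, 189, 189, 224, 252, 209, 154, 151, 157, 148, 114, 197, 255, 230, 52, 52, 68, 70, 71, 72]
scene -0.07 [66, 66, 66, 65, 60, 47, 229, 229, 248, 248, 204, 156, 151, 155, 135, 135, 252, 252, 220, 114, 52, 65, 70, 70, 72]
axis [100, 108, 102, 142, 222, 220, 221, 223, 222, 221, 221, 221, 222, 221, 220, 221, 220, 221, 220, 221, 207, 224, 223, 229, 151, 174, 127, 222, 218, 192, 208, 154, 142, 223, 220, 221, 222, 217, 217, 217, 217, 218, 218, 219, 223, 96, 70, 46]
-0.1 [[241.0, 260.0], [249.0, 253.0], [251.0, 269.0], [259.0, 261.0]]
-0.2 [[242.0, 262.0], [249.0, 255.0], [252.0, 271.0], [259.0, 264.0]]
```

```bash
python3 -c "
from cell import bot;print(bot.sign_off())"
```

```text
the job is handed in; nothing more can be done
None
```

The loop is hooked under the keeper and the lever is pressed over centre and flat, with the lid drawn in about 5 to 6 mm. During the draw-back the tab slipped out of the pads before I could confirm it had seated, and one lever press missed; the loop stayed hooked, the other things on the bench show no change in the images, and I handed the job in at about 28 s.

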